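# Close the coin rinse carrier with separator, tray, spring and bayonet cap

## Task

Make the coin rinse carrier ready for the ultrasonic bath: lower the blue separator sheet over the post onto the lower tray, then the loaded upper tray, kept level, squarely on top of it, and thread the compression spring over the post, twisting it a little if the coils snag rather than forcing it. Then fit the black cap with its slot over the cross pin, press it down against the spring until it is below the pin, give it a quarter turn and let go, so that the pin holds it down. Keep the coins in their tray and leave the jar, bottle, tub, coin boxes and brush around it where they are.

Things in the scene. Friction and masses are not known exactly. Their poses are not given: they have to be found in the camera images.
- carrier: Rinse carrier, heavy, does not move. Steel foot plate 100 x 170 mm, top 12 mm above the bench; on it the fixed lower tray, 76 (x) x 140 (y) mm, holding coins, rim 24 mm above the bench. A dark steel post rises from its middle. Origin on the bench under the post; z up, y along the carrier's length
- post_tip (a point): Centre of the post's tip, 98 mm above the bench; axes as the carrier's. The post is 20 mm thick up to 62 mm above the bench, then a 5 mm high cone leads to a 12 mm neck, which tapers to 6 mm over the last 6 mm
- pin_mid (a point): Middle of the brass cross pin through the post's neck, 90 mm above the bench: 4 mm thick, 22 mm long, along the carrier's y. The spring's open coils can catch on its ends; it holds the cap down
- separator_mid (a point): Blue perforated separator sheet, 76 (x) x 140 (y) x 4 mm, about 60 g, lying flat, central hole 28 mm for the post. Point at the hole's centre, 2 mm above the underside; seated on the lower tray, long side along the carrier's y (either way round), it is 26 mm above the bench. A 26 mm wide ear at its +y end reaches to y = 110 mm and carries the tab
- separator_tab (a point): Centre of the separator's upright lifting tab, where it is gripped: 8 mm thick (x), 28 mm long (y), from 4 to 34 mm above the underside. Point at y = +96 mm from the hole, 22 mm above the underside; axes as the sheet's
- tray_mid (a point): Aluminium upper tray, 76 (x) x 140 (y) x 12 mm, floor 4 mm, about 110 g, central 27 mm hole for the post; cross walls at y = +-25 mm leave a middle bay for the spring and coin bays at the ends. Point on the hole's axis, 6 mm above the underside; seated on the separator, y along the carrier's y, it is 34 mm above the bench. Ear and tab at its -y end go opposite to the separator's tab
- tray_tab (a point): Centre of the tray's upright lifting tab, where it is gripped: 8 mm thick (x), 28 mm long (y), from 4 to 34 mm above the underside. Point at y = -96 mm from the hole, 22 mm above the underside; axes as the tray's
- coin_a_mid (a point): Loose dark coin, 30 mm diameter, 3 mm thick, in one end bay of the upper tray; point at its centre
- coin_b_mid (a point): Loose dark coin like the other, in the other end bay of the upper tray; point at its centre
- spring_mid (a point): Steel compression spring standing upright: 50 mm long, 31.4 mm outside, 24.8 mm inside, wire 2.8 mm, 34 g, flat closed ends, 0.8 N per mm. Point on its axis at half length. It goes over the pin and post to stand on the tray's floor, this point then 57 mm above the bench. Grip it some 11 mm above this point, so that fingers clear the 12 mm high tray walls
- cap_mid (a point): Black eight-sided cap, 36 mm across flats (two flats lie across the slot), 14 mm thick, 35 g, lying flat: 15 mm square bore and 26 x 8 mm slot along its x right through, red dashes at slot ends. Point on its axis at half thickness: 89 mm above the bench when resting on the free spring, below 81 mm when the cap clears the pin (spring 7 N; 9 N at 78 mm), 81 mm when turned either way and let go
- jar_a: Clear jar with black lid, 70 mm diameter, 108 mm high, bystander; origin under its centre
- pump_bottle: White square pump bottle with steel top, 56 x 56 x 109 mm, bystander; origin under its centre
- tub: White round tub, 120 mm diameter, 80 mm high, bystander; origin under its centre
- ticket_box_a: Small black open coin box, 62 x 62 x 14 mm, bystander; origin under its centre
- ticket_box_b: Small black open coin box like the other, bystander; origin under its centre
- brush: Small wooden brush, 160 mm long, bystander

How it is judged:
On the way, in this order (a step that is already met when the one before it is completed fails the run):
1. the separator lies flat on the lower tray with the post through its hole, squared with it (horizontal distance between separator_mid and post_tip below 0.008 m and z of separator_mid in the frame of carrier below 0.029 m and angle between separator_mid's own z axis and vertical below 0.05 rad and angle between the y axis of separator_mid and the y axis of carrier, either way round below 0.17 rad), for 0.2 s.
2. the upper tray lies level on the separator with the post through its hole, squared with the lower tray (horizontal distance between tray_mid and post_tip below 0.008 m and z of tray_mid in the frame of carrier below 0.037 m and angle between tray_mid's own z axis and vertical below 0.05 rad and angle between the y axis of tray_mid and the y axis of carrier, either way round below 0.17 rad), for 0.2 s.
3. the spring stands over the post on the tray's floor (horizontal distance between spring_mid and post_tip below 0.008 m and z of spring_mid in the frame of carrier below 0.06 m and angle between spring_mid's own z axis and vertical below 0.12 rad), for 0.2 s.
At the end, for the whole second after the job is handed in: Separator and tray flat on the carrier, within 8 mm of the post and 0.17 rad of square, coins in the tray; spring over the post on the tray; cap on the spring under the pin (mid-point 72 to 83.5 mm up, within 6 mm of the axis), slot at least 1.0 rad from the pin; all at rest (horizontal distance between each of separator_mid, tray_mid, spring_mid and post_tip below 0.008 m and z of separator_mid in the frame of carrier below 0.029 m and angle between the y axis of each of separator_mid, tray_mid and the y axis of carrier, either way round below 0.17 rad and z of tray_mid in the frame of carrier below 0.037 m and z of spring_mid in the frame of carrier below 0.058 m and horizontal distance between cap_mid and post_tip below 0.006 m and z of cap_mid in the frame of carrier between 0.072 and 0.0835 m and angle between the x axis of cap_mid and the y axis of carrier, either way round above 1 rad and angle between cap_mid's own z axis and vertical below 0.12 rad and linear speed of each of cap, spring below 0.02 m/s and distance between each of coin_a_mid, coin_b_mid and tray_mid below 0.068 m and z of each of coin_a_mid, coin_b_mid in the frame of tray_mid below 0.008 m); the robot touches nothing.
It fails at once if the spring is forced against the post or pin with more than 25 N (contact force between spring and carrier above 25 N).
It fails at once if the loaded tray is tipped by more than 0.3 rad (angle between tray_mid's own z axis and vertical above 0.3 rad).
It fails at once if a jar, the bottle, the tub, a coin box or the brush is shifted by more than 30 mm (distance of any of jar_a, pump_bottle, tub, ticket_box_a, ticket_box_b, brush from where it was at the start of the episode above 0.03 m).
It also fails if it takes over 72 s, if anything falls off the work surface, if the arm or the gripper's body presses on something with over 40 N, if the wrist force passes 120 N, or if a joint passes its speed limit or range.

## Robot

A 7-joint arm with a two-finger parallel gripper is mounted at the origin on the work surface. World frame = base frame: x ahead of the robot, y to its left, z up, the work surface at z = 0. Lengths are in m, angles in rad, forces in N, time in s.
With the tool pointing down it reaches from about 0.4 to 0.925 m from the base axis. Payload 4.1 kg.
Tool frame: the origin (TCP) lies on the centre line of the jaws, within the pads' length; the fingertips stand 14 mm ahead of it and the grasp point (between the pads) lies 5 mm behind it; z points along the fingers, y is the line along which they close (so a half turn about z gives the same grasp; the last joint's range is limited). The gripper opens to 85 mm and grips with 20 to 120 N. Pads are 22 mm wide; open, the fingers measure 114 mm over their backs; the gripper's body (76 mm by 85 mm) begins 54 mm behind the grasp point. The pads swing forward as they close: fully open they stand 13 mm farther back than shut.
Start: joints at [1.02, 0.398, 0.045, 1.537, -0.019, 1.207, -0.051], TCP at [0.284, -0.585, 0.245] pointing down, gripper open.
Joint ranges: [-2.82, 2.82], [-0.49, 2.23], [-1.37, 1.46], [0, 2.46], [-1.36, 4.5], [0.23, 2], [-2.94, 2.94]. Speed limits (rad/s): [2.57, 2.57, 3.14, 3.14, 3.14, 3.14, 3.14].

## Interface

Orientations are given as a unit quaternion [x, y, z, w].
In Python, from rig import env, camera, camera_info, ticket gives the robot as it stands.
- The arm moves only by the tool servo_tool, never from a script. Its argument "plan" is a list of rows, each a list of 3 entries, a list of its own where there are three numbers: the shift along the tool's x, y, z in mm, then the turn, a rotation vector about the tool's x, y, z in rad, then the opening in per cent of the stroke, from 0 (shut) to 100 (fully open). A call has 1 to 10 rows; each row shifts and turns the commanded pose from where the row before left it, along the tool's axes as they then stand; what a row does not reach is not made up. A row lasts 1/10 s, in which the tool goes at most 50 mm and 8.59 degrees, less where a joint would pass 70% of its speed; a pose out of reach is approached as far as the arm can. A call with a gripper value outside its range is refused whole. The fingers move at their own pace and stop on an object; "force" is the grip in N (left out, the last holds). Time passes only in rows, so rows that do not move let the fingers close. It gives the time, the measured TCP pose, the force, the opening and the grip force at its end, in the units of the state.
- env.state(): the state, without advancing time (a new reading comes with each control period).
- camera(name): name is "scene" or "side" or "wrist"; returns (picture, depth): 400x640x3 uint8, red, green, blue; 400x640 float32, m along the optical axis (not along the pixel's ray), 0 where there is no reading.
- camera_info(name): a dict with "K" (3x3 intrinsics, pixels), "extrinsics" (4x4, takes a point from camera to world coordinates). Camera axes: x right, y up, looking along -z (the intrinsics and any distortion apply to the point x, -y, -z); pixel columns grow to the right and rows downward; lengths in m; the calibration is good to about 2 mm. A picture is of the moment at which its call begins: read the wrist's pose just before it. camera_info takes no time and is no camera call; for the wrist camera it gives the pose at the moment of the call.
- ticket.finish_job(): hands the job in; it is judged then, once.
The state is a dict: "time": time; "joint_positions": joint angles; "qvel": joint speeds; "effort": joint torques, N m; "tool_pos": TCP position; "tool_rot": TCP orientation; "force": force on the tool from outside, world axes, zero at the start; "wrist_torque": the same for the moment, N m; "gripper_width": finger opening in m; "grasp_force": force on a finger pad.
Only numpy, scipy, OpenCV 4.12 (cv2) and the standard library are available. Lean on these libraries where they do the work, as an engineer would, in place of code of your own. Each camera call takes 0.05 s, during which the arm holds its last target. There are 200 camera calls.

## Working session

There is one attempt and no reset: what is moved stays moved. The work goes in short steps, Python scripts to look and compute and a tool call to move; the robot and the scene stay as the last step left them, time stands still between calls to the robot, and variables do not carry over. Pictures are saved under pics/ and viewed, at most 11 in all, crops included, and the job is handed in when it is done.

Besides the shell and the picture viewer there is one more tool, called after "Request:" by a JSON object that holds its "method" and its "body". servo_tool: Moves the arm, as the interface text tells. Its arguments: {"type":"object","properties":{"plan":{"type":"array","items":{"type":"array"}},"force":{"type":"number"}},"required":["plan"]}

```bash
ls; mkdir -p pics; cat > h.py <<'E'
import numpy as np, cv2
from rig import env, camera, camera_info, ticket
from scipy.spatial.transform import Rotation as R
def cloud(name):
    ci=camera_info(name); im,d=camera(name)
    K=np.array(ci["K"]);T=np.array(ci["extrinsics"])
    v,u=np.mgrid[:400,:640]
    P=np.stack([(u-K[0,2])/K[0,0]*d,-(v-K[1,2])/K[1,1]*d,-d],-1)
    W=P@T[:3,:3].T+T[:3,3]; W[d==0]=np.nan
    return im,W
E
python3 - <<'E'
from h import *
s=env.state();print({k:np.round(v,3).tolist() for k,v in s.items()})
print(R.from_quat(s["tool_rot"]).as_matrix().round(3))
for n in ["scene","side"]:
    ci=camera_info(n);print(ci)
    im,W=cloud(n);np.savez(f"{n}0.npz",im=im,W=W);cv2.imwrite(f"pics/{n}0.png",im[...,::-1])
E
```

```text
pics
{'time': 0.0, 'joint_positions': [1.02, 0.399, 0.045, 1.538, -0.019, 1.207, -0.051], 'qvel': [-0.001, -0.0, 0.001, 0.001, -0.0, 0.0, 0.001], 'effort': [-0.001, -47.513, 1.365, -25.422, 0.012, 0.01, -0.0], 'tool_pos': [0.284, -0.584, 0.244], 'tool_rot': [0.975, 0.224, -0.0, -0.001], 'force': [-0.026, -0.049, 0.014], 'wrist_torque': [-0.012, 0.009, -0.04], 'grasp_force': 0.0, 'gripper_width': 0.085}
[[ 0.9    0.437 -0.001]
 [ 0.437 -0.9    0.002]
 [-0.    -0.002 -1.   ]]
{'K': array([[381.91596914,   0.        , 323.29721376],
       [  0.        , 381.91596914, 202.82610191],
       [  0.        ,   0.        ,   1.        ]]), 'extrinsics': array([[-0.44787382, -0.76216972,  0.46744664,  1.03110815],
       [ 0.89408413, -0.37900275,  0.23868491,  0.20982075],
       [-0.00475485,  0.52483734,  0.85118926,  0.86511813],
       [ 0.        ,  0.        ,  0.        ,  1.        ]])}
{'K': array([[458.13147187,   0.        , 320.01799651],
       [  0.        , 458.13147187, 200.76544167],
       [  0.        ,   0.        ,   1.        ]]), 'extrinsics': array([[ 0.99924391,  0.01877043, -0.03404807,  0.57893224],
       [-0.03802521,  0.65437512, -0.7552134 , -0.85306792],
       [ 0.00810453,  0.75593708,  0.65459411,  0.81870016],
       [ 0.        ,  0.        ,  0.        ,  1.        ]])}
```

View pics/scene0.png

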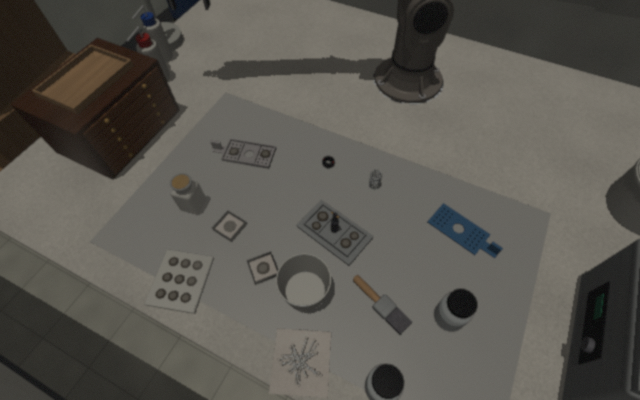

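View pics/side0.png

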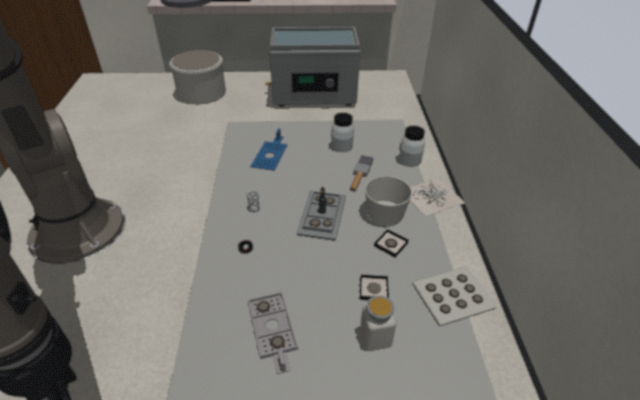

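The scene view shows the carrier at about (335,230), separator (460,228) with its tab at (492,248), tray (250,153) with its tab at (217,147), spring (375,178) and cap (328,161). In the side view they are at (322,212), (270,155), (272,325), (253,202) and (245,246).

```bash
cat > m0.py <<'E'
from h import *
D={n:np.load(f"{n}0.npz") for n in ["scene","side"]}
px={"scene":dict(carrier=(335,235,45),sep=(465,232,45),tray=(245,152,42),spring=(375,178,15),cap=(328,161,12)),
"side":dict(carrier=(322,212,38),sep=(272,148,38),tray=(273,335,60),spring=(253,202,16),cap=(245,246,12))}
for n in D:
    im=D[n]["im"];W=D[n]["W"]
    for o,(u,v,r) in px[n].items():
        sl=np.s_[max(v-r,0):v+r,max(u-r,0):u+r]
        w=W[sl].reshape(-1,3);c=im[sl].reshape(-1,3).astype(int)
        lo,hi={"carrier":(.006,.2),"sep":(.0,.05),"tray":(.006,.05),"spring":(.01,.07),"cap":(.006,.03)}[o]
        m=(w[:,2]>lo)&(w[:,2]<hi)
        if o=="sep": m&=(c[:,2]-c[:,0]>40)
        q=w[m]
        (cx,cy),wh,a=cv2.minAreaRect(q[:,:2].astype(np.float32))
        print(n,o,m.sum(),"mean",q.mean(0).round(4),"rect",round(cx,4),round(cy,4),np.round(wh,4),round(a,1),"z",np.percentile(q[:,2],[5,50,95,100]).round(4))
        if o in("carrier","sep","tray"):
            t=q[q[:,2]>(.05 if o=="carrier" else .022 if o=="tray" else .014)]
            print("   high",len(t),t.mean(0).round(4),t.max(0).round(4),t.min(0).round(4))
            b=q[(q[:,2]<(.03 if o=="carrier" else .02 if o=="tray" else .010))]
            (cx,cy),wh,a=cv2.minAreaRect(b[:,:2].astype(np.float32)); print("   low rect",round(cx,4),round(cy,4),np.round(wh,4),round(a,1))
    w=W[50:,:].reshape(-1,3); g=w[(abs(w[:,2])<.01)&(w[:,0]>.4)&(w[:,0]<.8)&(abs(w[:,1])<.3)]; print(n,"table z",np.median(g[:,2]))
E
python3 m0.py
```

```text
scene carrier 3250 mean [0.6576 0.0345 0.0257] rect 0.6499 0.042 [0.2509 0.1903] 21.8 z [0.0101 0.0178 0.0754 0.1005]
   high 464 [0.7194 0.0306 0.0696] [0.7674 0.0891 0.1005] [ 0.6128 -0.013   0.0504]
   low rect 0.6404 0.0382 [0.2304 0.1903] 21.8
scene sep 21 mean [0.4772 0.3096 0.005 ] rect 0.4775 0.3224 [0.0979 0.063 ] 75.4 z [0.0026 0.0049 0.0071 0.0073]m0.py:18: RuntimeWarning: Mean of empty slice.
  print("   high",len(t),t.mean(0).round(4),t.max(0).round(4),t.min(0).round(4))
  ret = um.true_divide(
Traceback (most recent call last):
  File "m0.py", line 18, in <module>
    print("   high",len(t),t.mean(0).round(4),t.max(0).round(4),t.min(0).round(4))
                                              ~~~~~^^^
ValueError: zero-size array to reduction operation maximum which has no identity
```

```bash
cat > m1.py <<'E'
from h import *
# connected components of things above the bench, per camera, in image space
for n in ["scene","side"]:
    f=np.load(f"{n}0.npz");im=f["im"].astype(int);W=f["W"]
    ok=(W[...,2]>.0065)&(W[...,2]<.13)&(W[...,0]>.25)&(W[...,0]<.75)&(abs(W[...,1])<.5)
    blue=(im[...,2]-im[...,0]>25)&(abs(W[...,1])<.5)&(W[...,2]<.06)&(W[...,0]>.2)&(W[...,0]<.8)
    for tag,m in [("h",ok&~blue),("blue",blue)]:
        k,l,st,ce=cv2.connectedComponentsWithStats(m.astype(np.uint8))
        for i in range(1,k):
            if st[i,4]<40: continue
            q=W[l==i];q=q[~np.isnan(q[:,0])]
            (cx,cy),wh,a=cv2.minAreaRect(q[:,:2].astype(np.float32))
            print(n,tag,ce[i].round(),st[i,4],"rect",round(cx,4),round(cy,4),np.round(wh,4),round(a,1),"z50,max",np.percentile(q[:,2],[50,99]).round(4))
            if tag=="blue":
                t=q[q[:,2]>.018]; print("  tab",len(t),t.mean(0).round(4) if len(t) else "")
E
python3 m1.py
```

```text
scene h [248. 152.] 458 rect 0.5042 -0.3025 [0.0805 0.1483] 15.3 z50,max [0.0094 0.0154]
scene h [216. 144.] 84 rect 0.5302 -0.3902 [0.0114 0.0276] 15.3 z50,max [0.0243 0.0368]
scene h [328. 161.] 109 rect 0.4314 -0.0796 [0.0346 0.0366] 52.6 z50,max [0.0136 0.0172]
scene h [375. 178.] 148 rect 0.4419 0.0657 [0.0295 0.032 ] 81.7 z50,max [0.0339 0.0528]
scene h [187. 193.] 1039 rect 0.7157 -0.3372 [0.0557 0.0569] 10.7 z50,max [0.0806 0.1121]
scene h [335. 232.] 2429 rect 0.6221 0.0305 [0.1712 0.101 ] 76.8 z50,max [0.0165 0.0905]
scene h [231. 223.] 274 rect 0.7226 -0.2145 [0.0649 0.0566] 86.4 z50,max [0.01   0.0161]
scene h [495. 248.] 80 rect 0.4972 0.4011 [0.0273 0.011 ] 71.8 z50,max [0.0218 0.0367]
scene h [313. 264.] 507 rect 0.7398 0.0371 [0.0826 0.0204] 90.0 z50,max [0.0541 0.0822]
scene h [378. 296.] 533 rect 0.7352 0.2008 [0.1535 0.03  ] 77.3 z50,max [0.0191 0.0236]
scene h [455. 309.] 1379 rect 0.7011 0.3513 [0.0648 0.0664] 14.9 z50,max [0.0968 0.1112]
scene blue [461. 230.] 1336 rect 0.477 0.3274 [0.1762 0.076 ] 75.7 z50,max [0.0047 0.0081]
  tab 1 [0.4957 0.3869 0.0205]
side h [343. 132.] 789 rect 0.7009 0.3478 [0.0688 0.0681] 30.4 z50,max [0.0705 0.1105]
side h [357. 175.] 215 rect 0.735 0.192 [0.1404 0.0275] 76.2 z50,max [0.019 0.024]
side h [369. 199.] 170 rect 0.7414 0.0342 [0.0169 0.0792] 0.2 z50,max [0.0614 0.0831]
side h [322. 214.] 1760 rect 0.6252 0.0304 [0.1733 0.1002] 76.9 z50,max [0.017  0.0913]
side h [254. 200.] 140 rect 0.4461 0.0654 [0.0335 0.0297] 72.3 z50,max [0.0336 0.0523]
side h [246. 245.] 136 rect 0.4358 -0.0807 [0.0371 0.0353] 57.5 z50,max [0.0132 0.0172]
side h [377. 317.] 1913 rect 0.7179 -0.2755 [0.1905 0.062 ] 89.0 z50,max [0.0741 0.1122]
side h [273. 329.] 884 rect 0.5117 -0.3173 [0.0762 0.1839] 14.4 z50,max [0.0101 0.0354]
side blue [270. 154.] 673 rect 0.478 0.3258 [0.1858 0.0769] 73.5 z50,max [0.0044 0.033 ]
  tab 18 [0.4989 0.3933 0.0297]
```

```bash
cat >> h.py <<'E'
def pose():
    s=env.state();M=R.from_quat(s["tool_rot"]).as_matrix()
    return s,np.array(s["tool_pos"]),M,np.degrees(np.arctan2(M[1,0],M[0,0]))
def to(x,y,z,yaw=None):
    "print turn about tool z (rad) to do first, then tool shift mm"
    s,p,M,ps=pose(); yaw=ps if yaw is None else yaw
    t=-np.radians((yaw-ps+180)%360-180); a=np.radians(yaw); d=np.array([x,y,z])-p
    sh=np.array([d@[np.cos(a),np.sin(a),0],d@[np.sin(a),-np.cos(a),0],-d[2]])*1000
    print("t",round(s["time"],2),"tcp",p.round(4),"yaw",round(ps,2),"tilt",M[:2,2].round(4),"q7",round(s["joint_positions"][6],2),"w",round(s["gripper_width"],4),"F",np.round(s["force"],1))
    print("  turn %.3f rad (%.1f rows)  shift %s |%.0f|"%(t,abs(t)/.15,sh.round(1),np.linalg.norm(sh)))
E
python3 - <<'E'
from h import *
s,p,M,ps=pose()
ci=camera_info("wrist");T=np.array(ci["extrinsics"]);print(ci["K"])
print("cam in tool",(M.T@(T[:3,3]-p)).round(4),(M.T@T[:3,:3]).round(3))
to(.50,-.30,.245); to(.4958,.4008,.245,-14.5)
E
```

```text
[[302.97672271   0.         317.32274588]
 [  0.         302.97672271 196.41945718]
 [  0.           0.           1.        ]]
cam in tool [ 0.0725  0.0004 -0.1296] [[ 0.001  0.959  0.285]
 [ 1.    -0.001 -0.   ]
 [ 0.     0.285 -0.959]]
t 0.1 tcp [ 0.2835 -0.5843  0.2444] yaw 25.89 tilt [-0.0009  0.0016] q7 -0.05 w 0.0854 F [-0.5  0.6 -0.6]
  turn -0.000 rad (0.0 rows)  shift [ 318.9 -161.2   -0.6] |357|
t 0.1 tcp [ 0.2835 -0.5843  0.2444] yaw 25.89 tilt [-0.0009  0.0016] q7 -0.05 w 0.0854 F [-0.5  0.6 -0.6]
  turn 0.705 rad (4.7 rows)  shift [-4.1100e+01 -1.0068e+03 -6.0000e-01] |1008|
```

Request:
{"method": "servo_tool", "body": {"plan": [[[15,0,0],[0,0,-0.144],100],[[30,0,0],[0,0,-0.144],100],[[30,0,0],[0,0,-0.144],100],[[30,0,0],[0,0,-0.144],100],[[30,0,0],[0,0,-0.144],100],[[30,0,0],[0,0,-0.144],100],[[29,18,0],[0,0,0],100],[[29,18,0],[0,0,0],100],[[29,18,0],[0,0,0],100],[[15,9,0],[0,0,0],100]]}}

```text
time: 1.1
tool_pos: [0.4797, -0.3782, 0.2449]
tool_rot: [0.79, 0.613, 0.001, -0.001]
force: [0.2, -0.2, -0.0]
gripper_width: 0.0854
grasp_force: 0.0
```

```bash
python3 - <<'E'
from h import *
im,W=cloud("wrist");np.savez("w1.npz",im=im,W=W);cv2.imwrite("pics/w1.png",im[...,::-1])
to(.56,.02,.245);to(.4958,.4008,.2)
E
```

```text
t 1.15 tcp [ 0.4817 -0.3761  0.2449] yaw 75.84 tilt [0.0023 0.0034] q7 0.28 w 0.0855 F [1.9 2.4 0.2]
  turn -0.000 rad (0.0 rows)  shift [ 4.033e+02 -2.090e+01 -1.000e-01] |404|
t 1.15 tcp [ 0.4817 -0.3761  0.2449] yaw 75.84 tilt [0.0023 0.0034] q7 0.28 w 0.0855 F [1.9 2.4 0.2]
  turn -0.000 rad (0.0 rows)  shift [ 756.8 -176.3   44.9] |778|
```

View pics/w1.png

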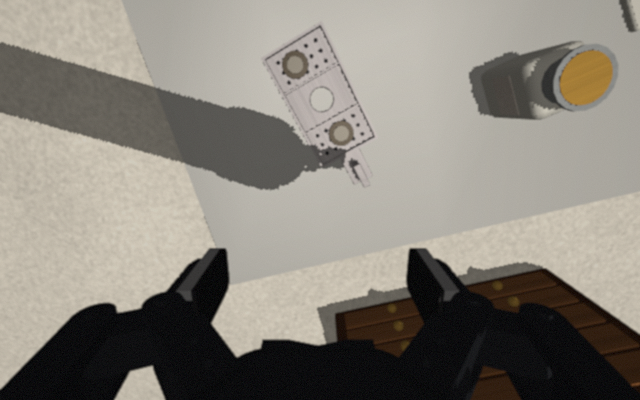

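The wrist view shows the tray at (320,95) with its tab at (357,170); the camera looks ahead along tool +x.

Request:
{"method": "servo_tool", "body": {"plan": [[[20,-4,0],[0,0,0],100],[[40,-8,0],[0,0,0],100],[[45,-8,0],[0,0,0],100],[[45,-8,0],[0,0,0],100],[[45,-8,0],[0,0,0],100],[[45,-8,0],[0,0,0],100],[[30,-6,0],[0,0,0],100],[[12,-2,0],[0,0,0],100],[[0,0,0],[0,0,0],100]]}}

```text
time: 2.05
tool_pos: [0.4973, -0.0949, 0.2453]
tool_rot: [0.791, 0.612, -0.0, 0.0]
force: [-0.2, -0.1, -0.8]
gripper_width: 0.0856
grasp_force: 0.0
```

```bash
python3 - <<'E'
from h import *
im,W=cloud("wrist");np.savez("w2.npz",im=im,W=W);cv2.imwrite("pics/w2.png",im[...,::-1])
to(.48,.27,.2,75.5)
E
```

```text
t 2.1 tcp [ 0.4973 -0.097   0.2452] yaw 75.35 tilt [-0.0004 -0.0014] q7 -0.21 w 0.0854 F [-0.5 -0.9  0.6]
  turn -0.003 rad (0.0 rows)  shift [ 351.  -108.7   45.2] |370|
```

View pics/w2.png

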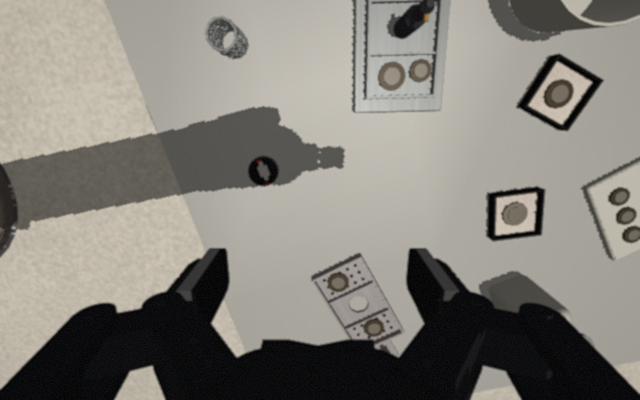

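The cap is at (263,171), the spring at (227,38) and the carrier's post at (410,18). On to the separator.

Request:
{"method": "servo_tool", "body": {"plan": [[[20,-6,0],[0,0,0],100],[[40,-12,5],[0,0,0],100],[[45,-14,7],[0,0,0],100],[[45,-14,7],[0,0,0],100],[[45,-14,7],[0,0,0],100],[[45,-14,7],[0,0,0],100],[[45,-14,7],[0,0,0],100],[[35,-11,5],[0,0,0],100],[[20,-8,0],[0,0,0],100],[[11,-2,0],[0,0,0],100]]}}

```text
time: 3.1
tool_pos: [0.4816, 0.2712, 0.1997]
tool_rot: [0.791, 0.611, -0.0, 0.0]
force: [-0.4, -1.1, 0.2]
gripper_width: 0.0854
grasp_force: 0.0
```

```bash
python3 - <<'E'
from h import *
im,W=cloud("wrist");np.savez("w3.npz",im=im,W=W)
i=im.astype(int)
blue=(i[...,2]-i[...,0]>25)&(W[...,2]<.06)
k,l,st,ce=cv2.connectedComponentsWithStats(blue.astype(np.uint8));b=1+np.argmax(st[1:,4]);m=l==b
q=W[m];q=q[~np.isnan(q[:,0])]
lo=q[q[:,2]<.009];hi=q[q[:,2]>.03]
print(len(lo),len(hi),"z lo",np.median(lo[:,2]),ce[b],st[b])
print("rect",cv2.minAreaRect(lo[:,:2].astype(np.float32)))
if len(hi): print("tab top",cv2.minAreaRect(hi[:,:2].astype(np.float32)),hi.mean(0))
# hole: enclosed non-blue blob
h=(~m).astype(np.uint8);k,l,st,ce=cv2.connectedComponentsWithStats(h)
for j in range(1,k):
    if 150<st[j,4]<4000:
        w=W[l==j]; print("hole",ce[j],st[j,4],np.nanmean(w,0).round(4))
to(.4958,.4008,.05,75.5)
E
```

```text
9441 323 z lo 0.004978060695187914 [299.49618709 128.75383833] [ 262   23   76  186 9835]
rect ((0.4764317572116852, 0.3258662819862366), (0.1799502819776535, 0.07666230946779251), 74.85884094238281)
tab top ((0.496960312128067, 0.39899298548698425), (0.02795681357383728, 0.00788192544132471), 74.30203247070312) [0.49667621 0.39890214 0.03486147]
hole [299.40069085 145.66321244] 579 [0.4711 0.3066 0.0016]
t 3.15 tcp [0.4819 0.2724 0.2   ] yaw 75.39 tilt [0.0002 0.0011] q7 -1.03 w 0.0855 F [0.5 1.3 0.1]
  turn -0.002 rad (0.0 rows)  shift [127.8 -18.7 150. ] |198|
```

```bash
python3 -c "
from h import *
to(.497,.399,.0205,74.8)"
```

```text
t 3.15 tcp [0.4819 0.2724 0.2   ] yaw 75.39 tilt [0.0002 0.0011] q7 -1.03 w 0.0855 F [0.5 1.3 0.1]
  turn 0.010 rad (0.1 rows)  shift [126.2 -18.7 179.5] |220|
```

Request:
{"method": "servo_tool", "body": {"plan": [[[20,-3,0],[0,0,0.01],60],[[40,-6,20],[0,0,0],60],[[40,-6,35],[0,0,0],60],[[26,-4,40],[0,0,0],60],[[0,0,40],[0,0,0],60],[[0,0,30],[0,0,0],50],[[0,0,14],[0,0,0],40],[[0,0,0],[0,0,0],0],[[0,0,0],[0,0,0],0],[[0,0,0],[0,0,0],0]], "force": 110}}

```text
time: 4.15
tool_pos: [0.4968, 0.3957, 0.0256]
tool_rot: [0.795, 0.607, 0.002, 0.0]
force: [0.3, -0.6, 0.3]
gripper_width: 0.0053
grasp_force: 107.6
```

Request:
{"method": "servo_tool", "body": {"plan": [[[0,0,0],[0,0,0],0],[[0,0,0],[0,0,0],0]]}}

```text
time: 4.35
tool_pos: [0.4958, 0.3957, 0.0248]
tool_rot: [0.794, 0.608, 0.001, 0.0]
force: [0.6, 0.6, 0.1]
gripper_width: 0.0054
grasp_force: 107.6
```

Request:
{"method": "servo_tool", "body": {"plan": [[[0,0,-5],[0,0,0],0],[[0,0,-15],[0,0,0],0],[[0,0,-25],[0,0,0],0],[[0,0,-30],[0,0,0],0],[[0,0,-30],[0,0,0],0],[[0,0,-20],[0,0,0],0],[[0,0,-10],[0,0,0],0],[[0,0,0],[0,0,0],0]]}}

```text
time: 5.15
tool_pos: [0.4958, 0.3962, 0.1608]
tool_rot: [0.794, 0.608, 0.002, 0.0]
force: [-0.2, -0.1, -0.7]
gripper_width: 0.0058
grasp_force: 107.7
```

```bash
cat > sep.py <<'E'
from h import *
import sys
s,p,M,ps=pose()
im,W=cloud("wrist");np.savez(sys.argv[1]+".npz",im=im,W=W);cv2.imwrite(f"pics/{sys.argv[1]}.png",im[...,::-1])
i=im.astype(int)
blue=(i[...,2]-i[...,0]>25)
k,l,st,ce=cv2.connectedComponentsWithStats(blue.astype(np.uint8));b=1+np.argmax(st[1:,4]);m=(l==b)
V=(W-p)@M  # tool frame
q=V[m];q=q[~np.isnan(q[:,0])]
zm=np.median(q[:,2]);q=q[abs(q[:,2]-zm)<.015]
A=np.c_[q[:,:2],np.ones(len(q))];c,*_=np.linalg.lstsq(A,q[:,2],rcond=None)
print("tool-frame plane slope",c.round(4),"rect",cv2.minAreaRect(q[:,:2].astype(np.float32)))
k,l,st,ce=cv2.connectedComponentsWithStats((~m).astype(np.uint8))
for j in range(1,k):
    if 150<st[j,4]<8000: print("hole px",ce[j].round(1),st[j])
to(.6455,.1239,.16,76.85)
E
python3 sep.py s1
```

```text
tool-frame plane slope [-0.0264 -0.0139  0.0186] rect ((-0.02301572635769844, -0.00045749079436063766), (0.0850447416305542, 0.024586666375398636), 1.145224928855896)
t 5.2 tcp [0.4952 0.3953 0.1591] yaw 74.82 tilt [0.0009 0.0003] q7 -1.26 w 0.0058 F [ 0.4 -0.  -0.1]
  turn -0.035 rad (0.2 rows)  shift [-230.1  208.1   -0.9] |310|
```

```bash
python3 -c "
from h import *
to(.6445,.1205,.16,76.85)"
```

```text
t 5.2 tcp [0.4952 0.3953 0.1591] yaw 74.82 tilt [0.0009 0.0003] q7 -1.26 w 0.0058 F [ 0.4 -0.  -0.1]
  turn -0.035 rad (0.2 rows)  shift [-233.7  207.9   -0.9] |313|
```

Request:
{"method": "servo_tool", "body": {"plan": [[[0,0,0],[0,0,-0.035],0],[[-12,10,0],[0,0,0],0],[[-27,24,0],[0,0,0],0],[[-38,34,0],[0,0,0],0],[[-40,36,0],[0,0,0],0],[[-40,36,0],[0,0,0],0],[[-38,34,0],[0,0,0],0],[[-27,24,0],[0,0,0],0],[[-12,10,0],[0,0,0],0],[[0,0,0],[0,0,0],0]]}}

```text
time: 6.2
tool_pos: [0.6403, 0.1238, 0.1571]
tool_rot: [0.786, 0.619, -0.001, 0.0]
force: [-0.0, -0.4, -1.1]
gripper_width: 0.0056
grasp_force: 107.8
```

```bash
python3 - <<'E'
from h import *
for n in ["scene","side"]:
    im,W=cloud(n);np.savez(n+"1.npz",im=im,W=W)
    i=im.astype(int)
    m=(i[...,2]-i[...,0]>20)&(W[...,2]>.1)
    k,l,st,ce=cv2.connectedComponentsWithStats(m.astype(np.uint8));b=1+np.argmax(st[1:,4]);m=l==b
    q=W[m];A=np.c_[q[:,:2]-[.6235,.0304],np.ones(len(q))];c,*_=np.linalg.lstsq(A,q[:,2],rcond=None)
    print(n,st[b],"slope",c.round(4),cv2.minAreaRect(q[:,:2].astype(np.float32)))
    k,l,st,ce=cv2.connectedComponentsWithStats((~m).astype(np.uint8))
    T=np.array(camera_info(n)["extrinsics"]);K=np.array(camera_info(n)["K"])
    for j in range(1,k):
        if 60<st[j,4]<3000:
            u,v=ce[j];r=T[:3,:3]@[(u-K[0,2])/K[0,0],-(v-K[1,2])/K[1,1],-1];o=T[:3,3]
            print(" hole",ce[j].round(1),st[j,4],(o+r*(c[2]-o[2])/r[2]).round(4))
            cv2.imwrite(f"pics/{n}1.png",cv2.resize(im[int(v)-60:int(v)+60,int(u)-80:int(u)+80,::-1],None,fx=4,fy=4))
    # post axis in the first picture: top tip
    f=np.load(n+"0.npz")["W"];s=(np.hypot(f[...,0]-.6235,f[...,1]-.0304)<.03)
    for a,bb in [(.03,.06),(.07,.085),(.092,.11)]:
        t=f[s&(f[...,2]>a)&(f[...,2]<bb)];print(" post",a,len(t),t.mean(0).round(4) if len(t) else "")
to(.6445,.1205,.16,76.85)
E
```

```text
scene [ 305  179   58   55 1463] slope [0.0333 0.013  0.1375] ((0.6251334547996521, 0.04534788429737091), (0.1656704545021057, 0.08935806155204773), 67.01456451416016)
 hole [338.4 204.2] 114 [0.6197 0.0377 0.1375]
 post 0.03 46 [0.6287 0.0342 0.0449]
 post 0.07 16 [0.6258 0.0332 0.0775]
 post 0.092 20 [0.6232 0.0317 0.0959]
side [ 300  142   40   51 1084] slope [-0.0015  0.0129  0.1373] ((0.6229815483093262, 0.049991413950920105), (0.1642501950263977, 0.07631810009479523), 75.88623809814453)
 post 0.03 71 [0.6251 0.0241 0.0454]
 post 0.07 16 [0.6242 0.0268 0.0776]
 post 0.092 18 [0.6257 0.0289 0.0954]
t 6.3 tcp [0.6385 0.13   0.158 ] yaw 76.89 tilt [-0.0019  0.0014] q7 -0.73 w 0.0056 F [ 0.1 -0.5 -0.4]
  turn 0.001 rad (0.0 rows)  shift [-7.9  8.  -2. ] |11|
```

Request:
{"method": "servo_tool", "body": {"plan": [[[0,0,0],[0,0,0],0],[[0,0,0],[0,0,0],0]]}}

```text
time: 6.5
tool_pos: [0.6387, 0.1312, 0.1587]
tool_rot: [0.782, 0.623, 0.0, -0.0]
force: [0.3, -0.3, -0.4]
gripper_width: 0.0056
grasp_force: 107.8
```

```bash
python3 -c "
from h import *
to(.6438,.1201,.16,76.85)"
```

```text
t 6.5 tcp [0.6387 0.1312 0.1587] yaw 77.05 tilt [-0.0003  0.0009] q7 -0.73 w 0.0056 F [ 0.3 -0.3 -0.4]
  turn 0.004 rad (0.0 rows)  shift [-9.7  7.5 -1.3] |12|
```

Request:
{"method": "servo_tool", "body": {"plan": [[[-5,4,0],[0,0,0],0],[[-5,4,0],[0,0,0],0],[[0,0,0],[0,0,0],0],[[0,0,0],[0,0,0],0]]}}

```text
time: 6.9
tool_pos: [0.6454, 0.1163, 0.1585]
tool_rot: [0.784, 0.621, -0.0, 0.0]
force: [-0.9, 0.6, -0.5]
gripper_width: 0.0055
grasp_force: 107.8
```

```bash
python3 -c "
from h import *
to(.6438,.1201,.049,76.85)"
```

```text
t 6.9 tcp [0.6454 0.1163 0.1585] yaw 76.77 tilt [-0.0001 -0.0002] q7 -0.71 w 0.0055 F [-0.9  0.6 -0.5]
  turn -0.001 rad (0.0 rows)  shift [  3.3  -2.4 109.5] |110|
```

Request:
{"method": "servo_tool", "body": {"plan": [[[0,0,0],[0,0,0],0],[[0,0,0],[0,0,0],0]]}}

```text
time: 7.1
tool_pos: [0.6451, 0.1171, 0.1586]
tool_rot: [0.783, 0.621, 0.0, -0.0]
force: [-0.7, -0.6, -1.0]
gripper_width: 0.0056
grasp_force: 107.8
```

```bash
python3 -c "
from h import *
for i in range(4):
    to(.6438,.1201,.049,76.85); camera('side')"
```

```text
t 7.1 tcp [0.6451 0.1171 0.1586] yaw 76.84 tilt [-0.      0.0001] q7 -0.71 w 0.0056 F [-0.7 -0.6 -1. ]
  turn -0.000 rad (0.0 rows)  shift [  2.6  -2.  109.6] |110|
t 7.15 tcp [0.6451 0.1172 0.1586] yaw 76.84 tilt [0.     0.0001] q7 -0.71 w 0.0057 F [ 0.5 -0.3 -1.5]
  turn -0.000 rad (0.0 rows)  shift [  2.5  -2.  109.6] |110|
t 7.2 tcp [0.6451 0.1171 0.1586] yaw 76.85 tilt [0. 0.] q7 -0.71 w 0.0056 F [ 1.1  0.8 -0.3]
  turn -0.000 rad (0.0 rows)  shift [  2.6  -2.  109.6] |110|
t 7.25 tcp [0.6452 0.1171 0.1586] yaw 76.84 tilt [ 0. -0.] q7 -0.71 w 0.0056 F [-0.3  0.5 -0.7]
  turn -0.000 rad (0.0 rows)  shift [  2.6  -2.  109.6] |110|
```

Request:
{"method": "servo_tool", "body": {"plan": [[[2.6,-2,0],[0,0,0],0],[[0,0,6],[0,0,0],0],[[0,0,12],[0,0,0],0],[[0,0,15],[0,0,0],0],[[0,0,15],[0,0,0],0],[[0,0,15],[0,0,0],0],[[0,0,15],[0,0,0],0],[[0,0,12],[0,0,0],0],[[0,0,8],[0,0,0],0],[[0,0,4],[0,0,0],0]]}}

```text
time: 8.3
tool_pos: [0.6435, 0.1198, 0.0555]
tool_rot: [0.784, 0.621, -0.001, -0.0]
force: [-0.8, 1.1, -1.5]
gripper_width: 0.0056
grasp_force: 107.8
```

Request:
{"method": "servo_tool", "body": {"plan": [[[0,0,3],[0,0,0],0],[[0,0,2],[0,0,0],0],[[0,0,0],[0,0,0],0],[[0,0,0],[0,0,0],0]]}}

```text
time: 8.7
tool_pos: [0.6442, 0.1199, 0.052]
tool_rot: [0.784, 0.621, 0.0, 0.0]
force: [0.6, -0.4, -1.2]
gripper_width: 0.0057
grasp_force: 107.8
```

Request:
{"method": "servo_tool", "body": {"plan": [[[0,0,2],[0,0,0],0],[[0,0,1.5],[0,0,0],0],[[0,0,0],[0,0,0],0],[[0,0,0],[0,0,0],0],[[0,0,0],[0,0,0],0]]}}

```text
time: 9.2
tool_pos: [0.6441, 0.12, 0.0486]
tool_rot: [0.784, 0.621, 0.0, 0.0]
force: [-1.1, -0.4, 4.8]
gripper_width: 0.0061
grasp_force: 108.6
```

Request:
{"method": "servo_tool", "body": {"plan": [[[0,0,0],[0,0,0],30],[[0,0,0],[0,0,0],30],[[0,0,0],[0,0,0],30],[[0,0,-10],[0,0,0],30],[[0,0,-30],[0,0,0],40],[[0,0,-40],[0,0,0],60],[[0,0,-40],[0,0,0],80],[[0,0,-40],[0,0,0],80],[[0,0,-20],[0,0,0],80]]}}

```text
time: 10.1
tool_pos: [0.6455, 0.1208, 0.2333]
tool_rot: [0.784, 0.621, 0.003, 0.002]
force: [0.6, 0.4, -0.0]
gripper_width: 0.0683
grasp_force: 0.0
```

```bash
cat > chk.py <<'E'
from h import *
import sys
for n in ["scene","side"]:
    im,W=cloud(n);np.savez(n+sys.argv[1]+".npz",im=im,W=W)
    i=im.astype(int)
    m=(i[...,2]-i[...,0]>20)&(W[...,2]<.08)&(np.hypot(W[...,0]-.6235,W[...,1]-.03)<.14)
    q=W[m];lo=q[q[:,2]<.034]
    A=np.c_[lo[:,:2]-[.6235,.0304],np.ones(len(lo))];c,*_=np.linalg.lstsq(A,lo[:,2],rcond=None)
    print(n,len(lo),"slope,z",c.round(4),cv2.minAreaRect(lo[:,:2].astype(np.float32)))
E
python3 chk.py 2; python3 -c "
from h import *
to(.55,-.30,.24,105.3)"
```

```text
scene 1437 slope,z [-0.0013 -0.0001  0.0284] ((0.6273602843284607, 0.050039466470479965), (0.1748930960893631, 0.07622610032558441), 77.2138671875)
side 1029 slope,z [ 0.0284 -0.0155  0.0279] ((0.6268330812454224, 0.05137041211128235), (0.18151740729808807, 0.08302287757396698), 77.7909164428711)
t 10.2 tcp [0.646  0.1209 0.2331] yaw 76.83 tilt [0.0083 0.0016] q7 -0.69 w 0.0683 F [ 0.2 -0.3  0.9]
  turn -0.497 rad (3.3 rows)  shift [-380.7 -203.7   -6.9] |432|
```

Request:
{"method": "servo_tool", "body": {"plan": [[[0,0,0],[0,0,-0.125],80],[[0,0,0],[0,0,-0.125],80],[[0,0,0],[0,0,-0.125],80],[[-10,-5,0],[0,0,-0.122],80],[[-20,-11,0],[0,0,0],80],[[-35,-19,0],[0,0,0],80],[[-40,-21,0],[0,0,0],80],[[-40,-21,0],[0,0,0],80],[[-40,-21,0],[0,0,0],80],[[-40,-21,0],[0,0,0],80]]}}

```text
time: 11.2
tool_pos: [0.5858, -0.1299, 0.2271]
tool_rot: [0.607, 0.795, -0.0, -0.001]
force: [1.2, -0.5, -0.5]
gripper_width: 0.0682
grasp_force: 0.0
```

Request:
{"method": "servo_tool", "body": {"plan": [[[-40,-21,0],[0,0,0],80],[[-40,-21,5],[0,0,0],80],[[-40,-21,5],[0,0,0],80],[[-40,-21,8],[0,0,0],80],[[-36,-19,8],[0,0,0],80],[[-25,-14,5],[0,0,0],80],[[-15,-9,2],[0,0,0],80],[[-5,-3,0],[0,0,0],80],[[0,0,0],[0,0,0],80],[[0,0,0],[0,0,0],80]]}}

```text
time: 12.2
tool_pos: [0.5276, -0.3923, 0.1955]
tool_rot: [0.605, 0.796, 0.001, 0.0]
force: [0.6, 0.4, 0.1]
gripper_width: 0.0681
grasp_force: 0.0
```

```bash
cat > tray.py <<'E'
from h import *
camera("side");camera("side")
im,W=cloud("wrist");np.savez("t1.npz",im=im,W=W);cv2.imwrite("pics/t1.png",im[...,::-1])
V=W
m=(V[...,2]>.006)&(V[...,2]<.045)&(np.hypot(V[...,0]-.515,V[...,1]+.34)<.15)
k,l,st,ce=cv2.connectedComponentsWithStats(m.astype(np.uint8))
for j in range(1,k):
    if st[j,4]<100: continue
    q=W[l==j];lo=q[q[:,2]<.018];hi=q[q[:,2]>.03]
    print(ce[j],st[j,4],"z",np.percentile(q[:,2],[5,50,95]).round(4))
    if len(lo)>20: print(" lo",cv2.minAreaRect(lo[:,:2].astype(np.float32)))
    if len(hi)>20: print(" hi",len(hi),cv2.minAreaRect(hi[:,:2].astype(np.float32)),hi.mean(0))
to(.5295,-.395,.0245,105.3)
E
python3 tray.py
```

```text
[319.29949875  70.41311612] 2394 z [0.0066 0.0124 0.014 ]
 lo ((0.5049005746841431, -0.3020710349082947), (0.07626372575759888, 0.14261756837368011), 14.513284683227539)
[311.41787709  30.01675978] 895 z [0.0066 0.0081 0.0094]
 lo ((0.4848509728908539, -0.2582550346851349), (0.03053588792681694, 0.029284533113241196), 89.5213394165039)
[320.32282282 129.63963964] 666 z [0.0067 0.0081 0.0093]
 lo ((0.5178704261779785, -0.34423407912254333), (0.029430905357003212, 0.028784429654479027), 37.71173095703125)
[317.49034749 181.25868726] 259 z [0.0125 0.0346 0.0358]
 lo ((0.5274030566215515, -0.3893335163593292), (0.00969430711120367, 0.0186005886644125), 15.762022018432617)
 hi 222 ((0.5285556316375732, -0.3937212824821472), (0.007020131219178438, 0.027545683085918427), 15.742467880249023) [ 0.52841387 -0.39310496  0.03473955]
t 12.35 tcp [ 0.5275 -0.3928  0.1957] yaw 105.47 tilt [0.0009 0.0001] q7 0.64 w 0.0684 F [-0.2 -0.4  0. ]
  turn 0.003 rad (0.0 rows)  shift [ -2.7   1.4 171.2] |171|
```

View pics/t1.png

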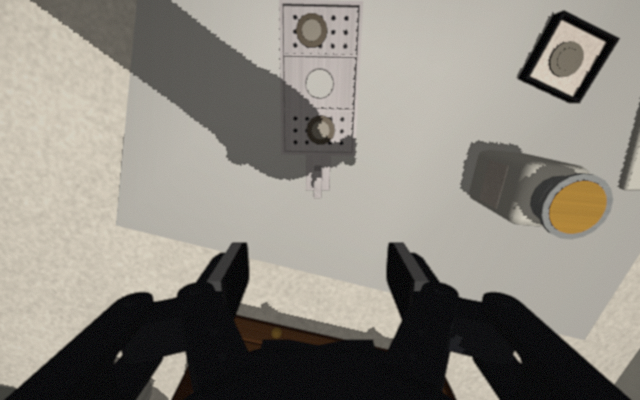

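The tray is at (320,80) with coins at (312,30) and (320,130); its tab is at (317,180), straight ahead of the tool.

```bash
python3 -c "
from h import *
to(.529,-.394,.0205,105.0)"
```

```text
t 12.35 tcp [ 0.5275 -0.3928  0.1957] yaw 105.47 tilt [0.0009 0.0001] q7 0.64 w 0.0684 F [-0.2 -0.4  0. ]
  turn 0.008 rad (0.1 rows)  shift [ -1.6   1.2 175.2] |175|
```

Request:
{"method": "servo_tool", "body": {"plan": [[[-1.6,1.2,15],[0,0,0.008],60],[[0,0,30],[0,0,0],60],[[0,0,35],[0,0,0],60],[[0,0,35],[0,0,0],60],[[0,0,30],[0,0,0],50],[[0,0,18],[0,0,0],40],[[0,0,9],[0,0,0],40],[[0,0,3],[0,0,0],40],[[0,0,0],[0,0,0],40],[[0,0,0],[0,0,0],40]]}}

```text
time: 13.35
tool_pos: [0.529, -0.3965, 0.0216]
tool_rot: [0.61, 0.792, 0.0, 0.001]
force: [-0.0, -0.6, 0.0]
gripper_width: 0.0341
grasp_force: 0.0
```

Request:
{"method": "servo_tool", "body": {"plan": [[[0,0,0],[0,0,0],0],[[0,0,0],[0,0,0],0],[[0,0,0],[0,0,0],0],[[0,0,0],[0,0,0],0]], "force": 120}}

```text
time: 13.75
tool_pos: [0.5286, -0.3964, 0.0214]
tool_rot: [0.61, 0.792, -0.0, 0.001]
force: [-1.4, 0.2, 6.4]
gripper_width: 0.0055
grasp_force: 117.7
```

Request:
{"method": "servo_tool", "body": {"plan": [[[0,0,-3],[0,0,0],0],[[0,0,-8],[0,0,0],0],[[0,0,-15],[0,0,0],0],[[0,0,-25],[0,0,0],0],[[0,0,-28],[0,0,0],0],[[0,0,-28],[0,0,0],0],[[0,0,-20],[0,0,0],0],[[0,0,-12],[0,0,0],0],[[0,0,-5],[0,0,0],0],[[0,0,0],[0,0,0],0]]}}

```text
time: 14.75
tool_pos: [0.5279, -0.396, 0.1645]
tool_rot: [0.61, 0.793, -0.0, 0.0]
force: [-0.2, 0.2, -1.4]
gripper_width: 0.0057
grasp_force: 117.5
```

```bash
cat > held.py <<'E'
from h import *
import sys
camera("side");camera("side")
s,p,M,ps=pose()
im,W=cloud("wrist");np.savez(sys.argv[1]+".npz",im=im,W=W);cv2.imwrite(f"pics/{sys.argv[1]}.png",im[...,::-1])
V=(W-p)@M
m=(V[...,0]>.02)&(V[...,0]<.18)&(abs(V[...,1])<.05)&(V[...,2]>-.01)&(V[...,2]<.05)
k,l,st,ce=cv2.connectedComponentsWithStats(m.astype(np.uint8));j=1+np.argmax(st[1:,4]);q=V[l==j]
r=q[q[:,2]<np.median(q[:,2])+.02]
A=np.c_[r[:,:2],np.ones(len(r))];c,*_=np.linalg.lstsq(A,r[:,2],rcond=None)
print("slope",c.round(4),"rect tool",cv2.minAreaRect(r[:,:2].astype(np.float32)),"z",np.percentile(r[:,2],[2,50]).round(4))
k,l,st,ce=cv2.connectedComponentsWithStats((l!=j).astype(np.uint8))
T=np.array(camera_info("wrist")["extrinsics"]);K=np.array(camera_info("wrist")["K"])
for j in range(1,k):
    if 100<st[j,4]<6000:
        u,v=ce[j];d=M.T@T[:3,:3]@[(u-K[0,2])/K[0,0],-(v-K[1,2])/K[1,1],-1];o=M.T@(T[:3,3]-p)
        z=c@[.096,0,1]; print("hole",ce[j].round(1),st[j,4],(o+d*(z-o[2])/d[2]).round(4))
to(.6228-.0972*np.cos(np.radians(76.85)),.030-.0972*np.sin(np.radians(76.85)),.165,76.85)
E
python3 held.py t2
```

```text
slope [ 0.0239 -0.0007  0.0133] rect tool ((0.06785090267658234, 0.00015756487846374512), (0.09570436179637909, 0.07679884880781174), 0.13494768738746643) z [0.008  0.0162]
hole [317.7  44.8] 3037 [0.0978 0.0002 0.0155]
t 14.9 tcp [ 0.5271 -0.3955  0.1627] yaw 104.85 tilt [-0.002   0.0013] q7 0.62 w 0.0055 F [-0.6 -0.8 -1.4]
  turn 0.489 rad (3.3 rows)  shift [339.   -3.6  -2.3] |339|
```

View pics/t2.png

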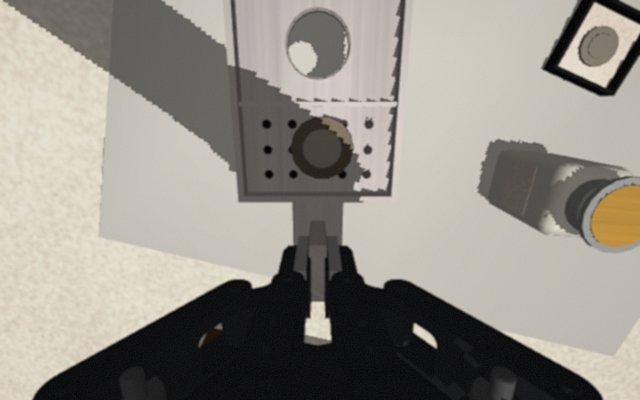

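The held tray is level; its hole shows at (318,45), which is 98 mm ahead of the TCP, with the near coin in its bay at (323,148).

Request:
{"method": "servo_tool", "body": {"plan": [[[0,0,0],[0,0,0.05],0],[[0,0,0],[0,0,0.09],0],[[0,0,0],[0,0,0.1],0],[[0,0,0],[0,0,0.1],0],[[0,0,0],[0,0,0.09],0],[[0,0,0],[0,0,0.059],0],[[10,0,0],[0,0,0],0],[[20,0,0],[0,0,0],0],[[30,-1,0],[0,0,0],0],[[35,-1,0],[0,0,0],0]]}}

```text
time: 15.9
tool_pos: [0.5471, -0.3021, 0.1632]
tool_rot: [0.784, 0.621, -0.0, -0.001]
force: [0.6, 1.2, -1.9]
gripper_width: 0.0058
grasp_force: 117.5
```

Request:
{"method": "servo_tool", "body": {"plan": [[[38,-1,0],[0,0,0],0],[[38,-1,0],[0,0,0],0],[[38,0,0],[0,0,0],0],[[38,0,0],[0,0,0],0],[[34,0,0],[0,0,0],0],[[26,0,0],[0,0,0],0],[[18,0,0],[0,0,0],0],[[10,0,0],[0,0,0],0],[[4,0,0],[0,0,0],0],[[0,0,0],[0,0,0],0]]}}

```text
time: 16.9
tool_pos: [0.601, -0.065, 0.1638]
tool_rot: [0.783, 0.622, -0.0, -0.0]
force: [0.9, 0.1, -1.4]
gripper_width: 0.0056
grasp_force: 117.5
```

Request:
{"method": "servo_tool", "body": {"plan": [[[0,0,0],[0,0,0],0],[[0,0,0],[0,0,0],0]]}}

```text
time: 17.1
tool_pos: [0.601, -0.0665, 0.1639]
tool_rot: [0.784, 0.621, -0.0, 0.0]
force: [0.5, -0.4, -1.4]
gripper_width: 0.0058
grasp_force: 117.5
```

```bash
python3 held.py t3
```

```text
slope [ 0.0235 -0.0003  0.0132] rect tool ((0.06782083213329315, 0.0005192272365093231), (0.07679256796836853, 0.09562621265649796), 89.90440368652344) z [0.0079 0.0162]
hole [317.7  45. ] 3038 [0.0981 0.0004 0.0155]
t 17.25 tcp [ 0.6011 -0.0658  0.1641] yaw 76.75 tilt [-0.0001 -0.0004] q7 -0.39 w 0.0057 F [-0.1  0.1 -1.5]
  turn -0.002 rad (0.0 rows)  shift [ 1.1 -0.7 -0.9] |2|
```

View pics/t3.png

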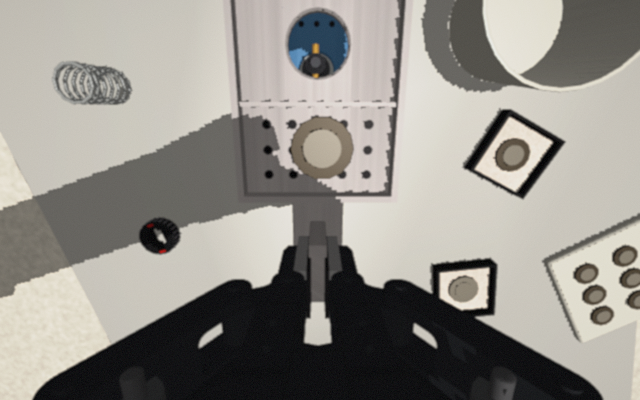

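Through the tray hole I can see the post tip at about (316,62) and the brass pin from (316,44) to (316,75).

```bash
python3 - <<'E'
from h import *
s,p,M,ps=pose()
f=np.load("t3.npz");im=f["im"].astype(int);W=f["W"]
ci=camera_info("wrist");T=np.array(ci["extrinsics"]);K=np.array(ci["K"])
def ray(u,v,z):
    d=T[:3,:3]@[(u-K[0,2])/K[0,0],-(v-K[1,2])/K[1,1],-1];o=T[:3,3];return (o+d*(z-o[2])/d[2])
b=(im[...,0]-im[...,2]>60);b[:30]=0;b[85:]=0;b[:,:285]=0;b[:,350:]=0
v,u=np.nonzero(b);print("brass",len(u),u.mean(),u.min(),u.max(),v.min(),v.max())
for vv in (v.min(),v.max()): 
    uu=u[abs(v-vv)<3].mean();print(" end",uu,vv,ray(uu,vv,.092).round(4))
sl=np.s_[40:85,295:340]
w=W[sl];g=im[sl].sum(-1)
vv,uu=np.nonzero((w[...,2]>.093)&(w[...,2]<.12));print("tip px",len(uu),uu.mean()+295,vv.mean()+40,w[vv,uu].mean(0).round(4),w[vv,uu].max(0).round(4))
print("tip ray",ray(uu.mean()+295,vv.mean()+40,.098).round(4))
print("tool",p,M[:2,0])
E
```

```text
brass 74 315.4594594594595 313 318 44 77
 end 315.5 44 [0.6252 0.0398 0.092 ]
 end 315.5 77 [0.6209 0.0217 0.092 ]
tip px 332 315.316265060241 62.506024096385545 [0.6225 0.0289 0.0964] [0.6284 0.0395 0.1005]
tip ray [0.6225 0.029  0.098 ]
tool [ 0.60114191 -0.06584711  0.16406629] [0.22915541 0.97338976]
```

Request:
{"method": "servo_tool", "body": {"plan": [[[0.3,-1,5],[0,0,0],0],[[0,0,12],[0,0,0],0],[[0,0,15],[0,0,0],0],[[0,0,15],[0,0,0],0],[[0,0,15],[0,0,0],0],[[0,0,15],[0,0,0],0],[[0,0,14],[0,0,0],0],[[0,0,10],[0,0,0],0],[[0,0,6],[0,0,0],0],[[0,0,4],[0,0,0],0]]}}

```text
time: 18.25
tool_pos: [0.6004, -0.0644, 0.0526]
tool_rot: [0.784, 0.621, -0.0, -0.0]
force: [0.7, 0.7, -1.6]
gripper_width: 0.0058
grasp_force: 117.5
```

Request:
{"method": "servo_tool", "body": {"plan": [[[0,0,2],[0,0,0],0],[[0,0,1.5],[0,0,0],0],[[0,0,0],[0,0,0],0],[[0,0,0],[0,0,0],0],[[0,0,0],[0,0,0],0]]}}

```text
time: 18.75
tool_pos: [0.6006, -0.0645, 0.0499]
tool_rot: [0.784, 0.621, 0.0, 0.0]
force: [0.1, 0.9, -0.5]
gripper_width: 0.0055
grasp_force: 117.5
```

Request:
{"method": "servo_tool", "body": {"plan": [[[0,0,0.8],[0,0,0],0],[[0,0,0],[0,0,0],0],[[0,0,0],[0,0,0],30],[[0,0,0],[0,0,0],30],[[0,0,0],[0,0,0],30],[[0,0,-10],[0,0,0],30],[[0,0,-30],[0,0,0],60],[[0,0,-40],[0,0,0],60],[[0,0,-40],[0,0,0],60],[[0,0,-20],[0,0,0],60]]}}

```text
time: 19.75
tool_pos: [0.6024, -0.064, 0.1936]
tool_rot: [0.783, 0.621, 0.002, 0.002]
force: [0.1, 0.6, 0.1]
gripper_width: 0.0511
grasp_force: 0.0
```

Request:
{"method": "servo_tool", "body": {"plan": [[[0,0,0],[0,0,0],60],[[0,0,0],[0,0,0],60],[[0,0,0],[0,0,0],60]]}}

```text
time: 20.05
tool_pos: [0.5992, -0.0645, 0.1873]
tool_rot: [0.784, 0.621, -0.001, -0.001]
force: [-0.4, -0.3, 0.1]
gripper_width: 0.0512
grasp_force: 0.0
```

```bash
cat > post.py <<'E'
from h import *
s,p,M,ps=pose()
im0,W=cloud("wrist");im=im0.astype(int);np.savez("p1.npz",im=im0,W=W,p=p,M=M)
cv2.imwrite("pics/p1.png",im0[...,::-1])
ci=camera_info("wrist");T=np.array(ci["extrinsics"]);K=np.array(ci["K"])
m=(np.hypot(W[...,0]-.623,W[...,1]-.03)<.1)&(W[...,2]>.036)&(W[...,2]<.045)
q=W[m];A=np.c_[q[:,:2]-[.623,.03],np.ones(len(q))];c,*_=np.linalg.lstsq(A,q[:,2],rcond=None)
print("tray rim",len(q),"slope,z",c.round(4),cv2.minAreaRect(q[:,:2].astype(np.float32)))
def ray(u,v,z):
    d=T[:3,:3]@[(u-K[0,2])/K[0,0],-(v-K[1,2])/K[1,1],-1];o=T[:3,3];return (o+d*(z-o[2])/d[2]).round(4)
near=(np.hypot(W[...,0]-.623,W[...,1]-.03)<.022)&(W[...,2]>.08)
b=near&(im[...,0]-im[...,2]>50)
v,u=np.nonzero(b)
if len(u):
    a=np.polyfit(v,u,1)
    for vv in(v.min()-.5,v.max()+.5): print(" pin end",ray(np.polyval(a,vv),vv,.091))
v,u=np.nonzero(near&(W[...,2]>.0955));print("tip",len(u),ray(u.mean(),v.mean(),.098))
E
python3 post.py
```

```text
tray rim 3107 slope,z [ 0.001  -0.0097  0.039 ] ((0.6206780672073364, 0.018278568983078003), (0.1385589838027954, 0.0761905238032341), 76.9188461303711)
 pin end [0.625  0.0403 0.091 ]
 pin end [0.6202 0.0184 0.091 ]
tip 160 [0.6225 0.0287 0.098 ]
```

```bash
python3 -c "
from h import *
f=np.load('t3.npz')['W']
m=(f[...,2]>.06)&(f[...,2]<.09)&(f[...,0]>.66)&(abs(f[...,1]-.03)<.12);q=f[m];print('tub',len(q),q.min(0),q[np.argmin(q[:,0])])
f=np.load('p1.npz')['W']
m=(f[...,2]>.044)&(np.hypot(f[...,0]-.444,f[...,1]-.066)<.03);q=f[m];print('spring',len(q),cv2.minAreaRect(q[:,:2].astype(np.float32)) if len(q) else '')
to(.444,.0655,.20,76.85)"
```

```text
tub 3967 [ 0.72962385 -0.02492143  0.06000259] [0.72962385 0.03414349 0.08177578]
spring 546 ((0.4428887963294983, 0.06261901557445526), (0.030332084745168686, 0.029743080958724022), 49.23970031738281)
t 20.1 tcp [ 0.5992 -0.0645  0.1871] yaw 76.83 tilt [-0.0032  0.0002] q7 -0.38 w 0.0512 F [ 0.1  0.  -0.3]
  turn -0.000 rad (0.0 rows)  shift [  91.3 -180.7  -12.9] |203|
```

Request:
{"method": "servo_tool", "body": {"plan": [[[6,-12,-3],[0,0,0],60],[[14,-28,-4],[0,0,0],60],[[20,-38,-3],[0,0,0],60],[[20,-40,-3],[0,0,0],60],[[17,-35,0],[0,0,0],60],[[10,-20,0],[0,0,0],60],[[4,-8,0],[0,0,0],60],[[0,0,0],[0,0,0],60],[[0,0,0],[0,0,0],60],[[0,0,0],[0,0,0],60]]}}

```text
time: 21.1
tool_pos: [0.4458, 0.0645, 0.2017]
tool_rot: [0.784, 0.621, 0.0, -0.0]
force: [-0.1, 0.1, 0.1]
gripper_width: 0.0514
grasp_force: 0.0
```

```bash
python3 - <<'E'
from h import *
camera("side")
im,W=cloud("wrist");np.savez("sp1.npz",im=im,W=W);cv2.imwrite("pics/sp1.png",im[...,::-1])
m=(W[...,2]>.046)&(W[...,2]<.056)&(np.hypot(W[...,0]-.444,W[...,1]-.064)<.035);q=W[m]
c,r=cv2.minEnclosingCircle(q[:,:2].astype(np.float32));print(len(q),c,r,cv2.minAreaRect(q[:,:2].astype(np.float32)))
to(c[0],c[1],.031,76.85)
# cap, if seen
i=im.astype(int)
m=(W[...,2]>.009)&(W[...,2]<.02)&(np.hypot(W[...,0]-.4345,W[...,1]+.08)<.03);q=W[m]
if len(q)>20: print("cap",len(q),cv2.minAreaRect(q[:,:2].astype(np.float32)))
E
```

```text
271 (0.4424048662185669, 0.06320697069168091) 0.015640776604413986 ((0.4424886405467987, 0.0634918287396431), (0.030283190310001373, 0.029792005196213722), 45.497398376464844)
t 21.2 tcp [0.4456 0.0647 0.2016] yaw 76.73 tilt [-0.0002  0.0004] q7 -0.55 w 0.0512 F [ 0.3 -0.8 -1. ]
  turn -0.002 rad (0.0 rows)  shift [ -2.2  -2.7 170.6] |171|
cap 529 ((0.4324893653392792, -0.08171124756336212), (0.03587557375431061, 0.03630036860704422), 3.3323581218719482)
```

Request:
{"method": "servo_tool", "body": {"plan": [[[-2.2,-2.7,10],[0,0,0],60],[[0,0,25],[0,0,0],60],[[0,0,35],[0,0,0],60],[[0,0,35],[0,0,0],60],[[0,0,30],[0,0,0],60],[[0,0,20],[0,0,0],60],[[0,0,10],[0,0,0],60],[[0,0,5.5],[0,0,0],60],[[0,0,0],[0,0,0],60],[[0,0,0],[0,0,0],60]]}}

```text
time: 22.2
tool_pos: [0.4425, 0.064, 0.032]
tool_rot: [0.784, 0.621, 0.001, 0.001]
force: [-0.9, -0.3, 1.5]
gripper_width: 0.0514
grasp_force: 0.0
```

Request:
{"method": "servo_tool", "body": {"plan": [[[0,0,0],[0,0,0],34],[[0,0,0],[0,0,0],30],[[0,0,0],[0,0,0],25],[[0,0,0],[0,0,0],25],[[0,0,0],[0,0,0],25]], "force": 30}}

```text
time: 22.7
tool_pos: [0.4424, 0.064, 0.0316]
tool_rot: [0.784, 0.621, 0.001, 0.0]
force: [1.2, -0.6, 0.9]
gripper_width: 0.0295
grasp_force: 29.6
```

Request:
{"method": "servo_tool", "body": {"plan": [[[0,0,-5],[0,0,0],25],[[0,0,-15],[0,0,0],25],[[0,0,-30],[0,0,0],25],[[0,0,-30],[0,0,0],25],[[0,0,-30],[0,0,0],25],[[0,0,-15],[0,0,0],25],[[0,0,-4],[0,0,0],25]]}}

```text
time: 23.4
tool_pos: [0.4425, 0.0641, 0.1621]
tool_rot: [0.784, 0.621, 0.001, 0.001]
force: [-0.5, 0.0, -0.3]
gripper_width: 0.0295
grasp_force: 29.7
```

```bash
python3 -c "
from h import *
to(.6135,-.0098,.16,76.85)"
```

```text
t 23.4 tcp [0.4425 0.0641 0.1621] yaw 76.82 tilt [ 0.0032 -0.0004] q7 -0.59 w 0.0295 F [-0.5  0.  -0.3]
  turn -0.001 rad (0.0 rows)  shift [-33.1 183.3   2.1] |186|
```

Request:
{"method": "servo_tool", "body": {"plan": [[[-2,10,0],[0,0,0],25],[[-4,25,0],[0,0,0],25],[[-7,38,0],[0,0,0],25],[[-7,40,0],[0,0,0],25],[[-7,38,0],[0,0,0],25],[[-4,22,0],[0,0,0],25],[[-2,10,0],[0,0,0],25],[[0,0,0],[0,0,0],25],[[0,0,0],[0,0,0],25],[[0,0,0],[0,0,0],25]]}}

```text
time: 24.4
tool_pos: [0.6111, -0.0089, 0.16]
tool_rot: [0.783, 0.622, -0.001, -0.0]
force: [0.9, 0.3, 0.3]
gripper_width: 0.0294
grasp_force: 29.7
```

Request:
{"method": "servo_tool", "body": {"plan": [[[0,0,0],[0,0,0],25],[[0,0,0],[0,0,0],25]]}}

```text
time: 24.6
tool_pos: [0.6119, -0.0095, 0.1606]
tool_rot: [0.783, 0.622, -0.0, 0.0]
force: [-0.5, 0.3, -0.3]
gripper_width: 0.0295
grasp_force: 29.7
```

```bash
cat > spr.py <<'E'
from h import *
import sys
s,p,M,ps=pose()
im0,W=cloud("wrist");im=im0.astype(int);np.savez(sys.argv[1]+".npz",im=im0,W=W,p=p,M=M)
cv2.imwrite(f"pics/{sys.argv[1]}.png",im0[40:340,160:480,::-1].repeat(2,0).repeat(2,1)[:600,:640])
ci=camera_info("wrist");T=np.array(ci["extrinsics"]);K=np.array(ci["K"])
def ray(u,v,z):
    d=T[:3,:3]@[(u-K[0,2])/K[0,0],-(v-K[1,2])/K[1,1],-1];o=T[:3,3];return (o+d*(z-o[2])/d[2])
near=(np.hypot(W[...,0]-.623,W[...,1]-.0295)<.02)&(W[...,2]>.08)&(W[...,2]<.105)
v,u=np.nonzero(near&(im[...,0]-im[...,2]>50))
if len(u):
    a=np.polyfit(v,u,1);e=[ray(np.polyval(a,vv),vv,.091) for vv in(v.min()-.5,v.max()+.5)]
    print("pin ends",e[0].round(4),e[1].round(4),"mid",((e[0]+e[1])/2).round(4), "mid tool",((((e[0]+e[1])/2)-p)@M).round(4))
v,u=np.nonzero(near&(W[...,2]>.0955))
if len(u): print("tip",len(u),ray(u.mean(),v.mean(),.098).round(4))
V=(W-p)@M
m=(abs(V[...,0])<.03)&(abs(V[...,1])<.0165)&(V[...,2]<.04)&(V[...,2]>-.03)
q=V[m];print("spring pts tool: z",np.percentile(q[:,2],[1,50,99]).round(4),len(q))
for a,b in [(-.025,-.012),(-.012,0),(0,.012),(.012,.024),(.024,.034)]:
    t=q[(q[:,2]>a)&(q[:,2]<b)]
    if len(t)>5: print(a,b,len(t),"x",np.percentile(t[:,0],[1,50,99]).round(4),"y",np.percentile(t[:,1],[1,50,99]).round(4))
to(.6135,-.0098,.16,76.85)
E
python3 spr.py s2
```

```text
pin ends [0.6253 0.0395 0.091 ] [0.6203 0.0182 0.091 ] mid [0.6228 0.0288 0.091 ] mid tool [0.0399 0.0019 0.0696]
tip 154 [0.6229 0.0292 0.098 ]
spring pts tool: z [-0.026  -0.007   0.0294] 6033
-0.025 -0.012 2141 x [-0.0147  0.004   0.0145] y [-0.0161  0.0002  0.0163]
-0.012 0 1463 x [-0.015  -0.0061  0.0144] y [-0.0159 -0.0007  0.016 ]
0 0.012 1102 x [-0.0148  0.0092  0.0145] y [-0.0156 -0.0012  0.0157]
0.012 0.024 687 x [-0.0151  0.005   0.0144] y [-0.0141  0.0023  0.0149]
0.024 0.034 395 x [-0.0154  0.0102  0.0144] y [-0.0144 -0.0004  0.0144]
t 24.65 tcp [ 0.612  -0.0097  0.1606] yaw 76.86 tilt [ 0.0003 -0.0005] q7 -0.51 w 0.0295 F [-0.4 -0.  -0.5]
  turn 0.000 rad (0.0 rows)  shift [0.3 1.4 0.6] |2|
```

View pics/s2.png

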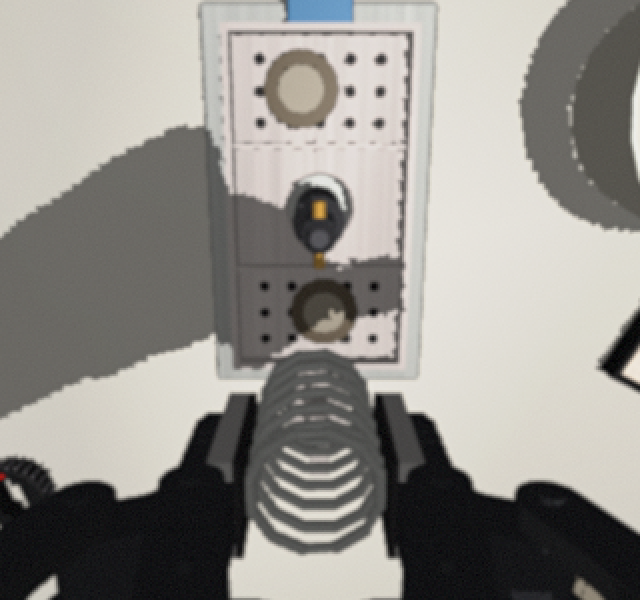

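The post tip is at crop (318,238) with the pin from (319,205) to (319,265). The spring hangs upright and centred in the jaws at (318,480), and both coins are in place.

Request:
{"method": "servo_tool", "body": {"plan": [[[8,0.4,0],[0,0,0],25],[[12,0.5,0],[0,0,0],25],[[12,0.5,0],[0,0,0],25],[[8.4,0.4,0],[0,0,0],25],[[0,0,6],[0,0,0],25],[[0,0,10],[0,0,0],25],[[0,0,4],[0,0,0],25],[[0,0,0],[0,0,0],25],[[0,0,0],[0,0,0],25],[[0,0,0],[0,0,0],25]]}}

```text
time: 25.65
tool_pos: [0.6236, 0.0287, 0.1405]
tool_rot: [0.784, 0.621, 0.0, 0.0]
force: [0.8, 0.4, -0.5]
gripper_width: 0.0291
grasp_force: 29.7
```

Request:
{"method": "servo_tool", "body": {"plan": [[[0,0,0],[0,0,0],25],[[0,0,0],[0,0,0],25]]}}

```text
time: 25.85
tool_pos: [0.6235, 0.029, 0.1406]
tool_rot: [0.784, 0.621, 0.0, 0.0]
force: [0.8, -0.1, -0.8]
gripper_width: 0.0294
grasp_force: 29.7
```

```bash
python3 -c "
from h import *
for i in range(2):
    to(.6229,.0293,.064,76.85);camera('side')"
```

```text
t 25.85 tcp [0.6235 0.029  0.1406] yaw 76.82 tilt [ 0.0006 -0.0001] q7 -0.59 w 0.0294 F [ 0.8 -0.1 -0.8]
  turn -0.001 rad (0.0 rows)  shift [ 0.2 -0.7 76.6] |77|
t 25.9 tcp [0.6235 0.029  0.1405] yaw 76.82 tilt [ 0.0004 -0.0001] q7 -0.59 w 0.0295 F [-0.4 -0.3 -0.8]
  turn -0.000 rad (0.0 rows)  shift [ 0.2 -0.6 76.5] |77|
```

Request:
{"method": "servo_tool", "body": {"plan": [[[0.2,-0.6,0],[0,0,0],25],[[0,0,3],[0,0,0],25],[[0,0,4],[0,0,0],25],[[0,0,3],[0,0,0],25],[[0,0,2],[0,0,0],25],[[0,0,2],[0,0,0],25],[[0,0,2],[0,0,0],25],[[0,0,2],[0,0,0],25],[[0,0,0],[0,0,0],25]]}}

```text
time: 26.85
tool_pos: [0.6226, 0.0293, 0.122]
tool_rot: [0.784, 0.621, -0.0, -0.0]
force: [0.2, -0.2, -0.1]
gripper_width: 0.0296
grasp_force: 29.7
```

Request:
{"method": "servo_tool", "body": {"plan": [[[0,0,1.5],[0,0,0],25],[[0,0,1.5],[0,0,0],25],[[0,0,1.5],[0,0,0],25],[[0,0,1.5],[0,0,0],25],[[0,0,1.5],[0,0,0],25],[[0,0,0],[0,0,0],25]]}}

```text
time: 27.45
tool_pos: [0.6226, 0.0293, 0.1145]
tool_rot: [0.784, 0.621, -0.0, -0.0]
force: [0.1, -0.3, -0.2]
gripper_width: 0.0294
grasp_force: 29.7
```

Request:
{"method": "servo_tool", "body": {"plan": [[[0,0,2],[0,0,0],25],[[0,0,3],[0,0,0],25],[[0,0,3],[0,0,0],25],[[0,0,3],[0,0,0],25],[[0,0,2],[0,0,0],25],[[0,0,2],[0,0,0],25],[[0,0,0],[0,0,0],25]]}}

```text
time: 28.15
tool_pos: [0.6226, 0.0293, 0.0994]
tool_rot: [0.784, 0.621, -0.0, -0.0]
force: [-0.2, 0.7, 0.1]
gripper_width: 0.0293
grasp_force: 29.7
```

Request:
{"method": "servo_tool", "body": {"plan": [[[0,0,2],[0,0,0],25],[[0,0,2],[0,0,0],25],[[0,0,2],[0,0,0],25],[[0,0,2],[0,0,0],25],[[0,0,2],[0,0,0],25],[[0,0,0],[0,0,0],25]]}}

```text
time: 28.75
tool_pos: [0.6226, 0.0293, 0.0894]
tool_rot: [0.784, 0.621, -0.0, -0.0]
force: [-0.5, 0.1, -0.6]
gripper_width: 0.0292
grasp_force: 29.7
```

Request:
{"method": "servo_tool", "body": {"plan": [[[0,0,2],[0,0,0],25],[[0,0,3],[0,0,0],25],[[0,0,3],[0,0,0],25],[[0,0,3],[0,0,0],25],[[0,0,3],[0,0,0],25],[[0,0,2],[0,0,0],25],[[0,0,2],[0,0,0],25],[[0,0,0],[0,0,0],25]]}}

```text
time: 29.55
tool_pos: [0.6227, 0.0293, 0.0715]
tool_rot: [0.784, 0.621, -0.0, -0.0]
force: [0.2, 0.6, -1.2]
gripper_width: 0.0294
grasp_force: 29.7
```

Request:
{"method": "servo_tool", "body": {"plan": [[[0,0,2],[0,0,0],25],[[0,0,2],[0,0,0],25],[[0,0,1.5],[0,0,0],25],[[0,0,1],[0,0,0],25],[[0,0,0.5],[0,0,0],25],[[0,0,0],[0,0,0],25],[[0,0,0],[0,0,0],25]]}}

```text
time: 30.25
tool_pos: [0.6229, 0.0293, 0.0648]
tool_rot: [0.784, 0.621, 0.0, 0.0]
force: [0.0, 0.4, -0.5]
gripper_width: 0.0295
grasp_force: 29.7
```

Request:
{"method": "servo_tool", "body": {"plan": [[[0,0,0.8],[0,0,0],25],[[0,0,0],[0,0,0],25],[[0,0,0],[0,0,0],45],[[0,0,0],[0,0,0],55],[[0,0,0],[0,0,0],55],[[0,0,-8],[0,0,0],55],[[0,0,-20],[0,0,0],55],[[0,0,-35],[0,0,0],55],[[0,0,-40],[0,0,0],55],[[0,0,-25],[0,0,0],55]]}}

```text
time: 31.25
tool_pos: [0.624, 0.0298, 0.1958]
tool_rot: [0.784, 0.621, 0.002, 0.001]
force: [0.5, -0.3, 0.4]
gripper_width: 0.0473
grasp_force: 0.0
```

```bash
python3 - <<'E'
from h import *
for n in ["side","scene"]:
    im,W=cloud(n)
    m=(np.hypot(W[...,0]-.623,W[...,1]-.03)<.022)&(W[...,2]>.045)
    q=W[m];t=q[(q[:,2]<.0865)&(q[:,2]>.07)];print(n,len(q),np.histogram(q[:,2],[.045,.055,.065,.07,.075,.08,.085,.09,.1,.11])[0],t.mean(0).round(4),t.min(0).round(4),t.max(0).round(4))
to(.4325,-.0817,.16,76.85)
E
```

```text
side 438 [34 38 25 18 16 27  8 20  1] [0.6239 0.0272 0.0786] [0.6109 0.0132 0.0704] [0.6387 0.0447 0.0859]
scene 1131 [16 39 19 20 21 38  3 27  1] [0.6246 0.0324 0.0785] [0.6076 0.0161 0.0706] [0.6377 0.0457 0.0852]
t 31.35 tcp [0.6257 0.0302 0.1974] yaw 76.83 tilt [0.0093 0.0004] q7 -0.56 w 0.0471 F [-0.1 -0.7 -0.3]
  turn -0.000 rad (0.0 rows)  shift [-152.9 -162.7   37.4] |226|
```

Request:
{"method": "servo_tool", "body": {"plan": [[[-8,-8,0],[0,0,0],60],[[-20,-22,0],[0,0,0],60],[[-28,-30,5],[0,0,0],60],[[-30,-32,10],[0,0,0],60],[[-28,-30,10],[0,0,0],60],[[-22,-23,8],[0,0,0],60],[[-12,-13,4],[0,0,0],60],[[-5,-5,0],[0,0,0],60],[[0,0,0],[0,0,0],60],[[0,0,0],[0,0,0],60]]}}

```text
time: 32.35
tool_pos: [0.43, -0.082, 0.1551]
tool_rot: [0.783, 0.622, 0.0, 0.0]
force: [0.9, 0.8, 0.7]
gripper_width: 0.0509
grasp_force: 0.0
```

```bash
cat > cap.py <<'E'
from h import *
import sys
camera("side");camera("side")
s,p,M,ps=pose()
im0,W=cloud("wrist");im=im0.astype(int);np.savez(sys.argv[1]+".npz",im=im0,W=W,p=p,M=M)
m=(W[...,2]>.010)&(W[...,2]<.018)&(np.hypot(W[...,0]-.4325,W[...,1]+.0817)<.03)
v,u=np.nonzero(m);q=W[m];c=cv2.minAreaRect(q[:,:2].astype(np.float32));print("cap",len(q),c,cv2.minEnclosingCircle(q[:,:2].astype(np.float32)),u.mean(),v.mean())
red=m&(im[...,0]-im[...,1]>50)
k,l,st,ce=cv2.connectedComponentsWithStats(red.astype(np.uint8))
for j in range(1,k): print(" red",ce[j].round(1),st[j,4],W[l==j].mean(0).round(4))
hull=cv2.convexHull(q[:,:2].astype(np.float32));ap=cv2.approxPolyDP(hull,.0035,True)[:,0];d=np.diff(np.r_[ap,ap[:1]],axis=0)
print("edges",np.c_[np.degrees(np.arctan2(d[:,1],d[:,0])).round(1),(np.hypot(*d.T)*1e3).round(1)].tolist())
U,Vv=int(u.mean()),int(v.mean());cv2.imwrite(f"pics/{sys.argv[1]}.png",cv2.resize(im0[max(Vv-40,0):Vv+40,U-50:U+50,::-1],None,fx=6,fy=6,interpolation=cv2.INTER_CUBIC))
to(c[0][0],c[0][1],.012,76.85)
E
python3 cap.py c1
```

```text
cap 863 ((0.43203607201576233, -0.08182251453399658), (0.03627506643533707, 0.03644949942827225), 79.13198852539062) ((0.43209630250930786, -0.08201835304498672), 0.018651634454727173) 318.6859791425261 187.1460023174971
 red [314.  172.9] 10 [ 0.4312 -0.067   0.0155]
 red [323.  202.5] 24 [ 0.433  -0.0964  0.0151]
edges [[115.0, 15.100000381469727], [163.10000610351562, 13.699999809265137], [-153.60000610351562, 14.300000190734863], [-108.0, 13.600000381469727], [-65.0, 13.5], [-20.600000381469727, 14.300000190734863], [25.700000762939453, 14.300000190734863], [70.0999984741211, 13.5]]
t 32.5 tcp [ 0.4303 -0.0817  0.1552] yaw 76.91 tilt [0.001  0.0005] q7 -0.23 w 0.0513 F [ 1.5  0.3 -0.3]
  turn 0.001 rad (0.0 rows)  shift [  0.3   1.7 143.2] |143|
```

View pics/c1.png

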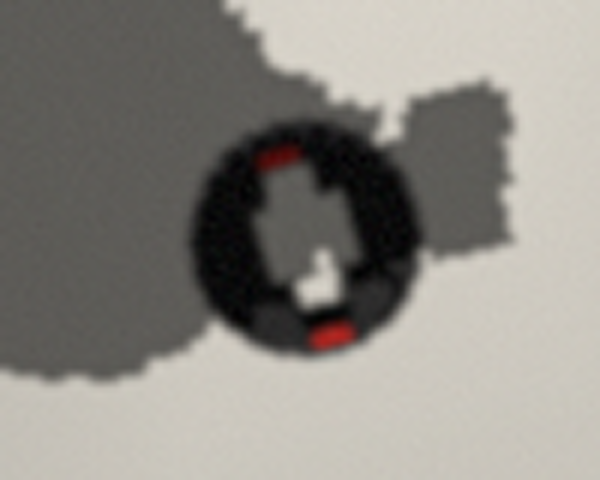

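The slot runs between the red dashes at crop (278,157) and (332,335), about 93° in the world; I'll check the flats' direction from the outline.

```bash
python3 - <<'E'
from h import *
for f,lo in (("c1",.009),("c1",.0115),("sp1",.009),("w2",.009)):
    D=np.load(f+".npz");W=D["W"]
    m=(W[...,2]>lo)&(W[...,2]<.019)&(np.hypot(W[...,0]-.4325,W[...,1]+.0817)<.03);q=W[m][:,:2]
    th=np.radians(np.arange(0,180,1.));w=np.array([np.ptp(q@[np.cos(t),np.sin(t)]) for t in th])
    F=(w*np.exp(-8j*th)).mean();ph=np.degrees(np.angle(F))/8
    print(f,len(q),"mean w",w.mean().round(4),"amp mm",(2*abs(F)*1e3).round(2),"max-width(corners) dir",round(ph,1)," flats normal",round((ph+22.5)%45,1))
D=np.load("c1.npz");im=D["im"].astype(int);W=D["W"];
m=(np.hypot(W[...,0]-.432,W[...,1]+.082)<.014)&(W[...,2]<.011)
q=W[m][:,:2];u,s,vt=np.linalg.svd(q-q.mean(0));print("slot axis",np.degrees(np.arctan2(vt[0,1],vt[0,0]))%180,s[:2],q.mean(0))
E
```

```text
c1 876 mean w 0.0367 amp mm 0.18 max-width(corners) dir -12.4  flats normal 10.1
c1 829 mean w 0.0365 amp mm 0.17 max-width(corners) dir -12.2  flats normal 10.3
sp1 529 mean w 0.0365 amp mm 0.23 max-width(corners) dir -10.6  flats normal 11.9
w2 529 mean w 0.0364 amp mm 0.2 max-width(corners) dir -8.8  flats normal 13.7
slot axis 94.4368955599059 [0.11443021 0.07114901] [ 0.43166893 -0.08470005]
```

Request:
{"method": "servo_tool", "body": {"plan": [[[0.3,1.7,0],[0,0,-0.1],60],[[0,0,15],[0,0,-0.1],60],[[0,0,25],[0,0,-0.1],60],[[0,0,20],[0,0,0],60],[[0,0,10],[0,0,0],60],[[0,0,5],[0,0,0],60],[[0,0,0],[0,0,0],60],[[0,0,0],[0,0,0],60],[[0,0,0],[0,0,0],60]]}}

```text
time: 33.4
tool_pos: [0.4318, -0.0827, 0.0808]
tool_rot: [0.682, 0.731, 0.0, 0.001]
force: [-0.1, -0.0, -0.5]
gripper_width: 0.0512
grasp_force: 0.0
```

```bash
python3 cap.py c2; python3 - <<'E'
from h import *
D=np.load("c2.npz");W=D["W"];im=D["im"].astype(int)
ci=camera_info("wrist");T=np.array(ci["extrinsics"]);K=np.array(ci["K"])
def ray(u,v,z):
    d=np.stack([(u-K[0,2])/K[0,0],-(v-K[1,2])/K[1,1],-np.ones(len(u))],-1)@T[:3,:3].T;o=T[:3,3];return o+d*((z-o[2])/d[:,2])[:,None]
m=(W[...,2]>.0115)&(W[...,2]<.02)&(np.hypot(W[...,0]-.432,W[...,1]+.082)<.03);v,u=np.nonzero(m);q=ray(u,v,.014)[:,:2]
th=np.radians(np.arange(0,180,1.));w=np.array([np.ptp(q@[np.cos(t),np.sin(t)]) for t in th])
F=(w*np.exp(-8j*th)).mean();print("flats normal",(np.degrees(np.angle(F))/8+22.5)%45,"amp",2e3*abs(F),w.mean(),"centre",cv2.minEnclosingCircle(q.astype(np.float32)))
r=m&(im[...,0]-im[...,1]>50);v,u=np.nonzero(r);q=ray(u,v,.014)[:,:2]
a=q[q[:,1]>-.082].mean(0);b=q[q[:,1]<-.082].mean(0);print("dash",a,b,"angle",np.degrees(np.arctan2(*(a-b)[::-1])),"mid",(a+b)/2,len(u))
E
```

```text
cap 1555 ((0.4320511817932129, -0.08184532076120377), (0.03699672222137451, 0.0363692082464695), 54.84252166748047) ((0.4320521652698517, -0.08212931454181671), 0.01898074336349964) 317.68360128617365 213.27138263665594
 red [317.7 194.1] 24 [ 0.431  -0.067   0.0152]
 red [318.2 234.8] 30 [ 0.4335 -0.0964  0.0153]
edges [[115.5999984741211, 13.699999809265137], [160.39999389648438, 13.399999618530273], [-154.60000610351562, 14.699999809265137], [-109.0, 14.600000381469727], [-70.5999984741211, 9.899999618530273], [-27.200000762939453, 18.0], [28.799999237060547, 14.600000381469727], [71.9000015258789, 14.399999618530273]]
t 33.55 tcp [ 0.4314 -0.0827  0.0805] yaw 94.01 tilt [ 0.0012 -0.0006] q7 -0.05 w 0.0512 F [-1.   0.7 -0.3]
  turn 0.299 rad (2.0 rows)  shift [ 1.   0.4 68.5] |69|
flats normal 36.73268337902361 amp 0.1594641317720335 0.036825239848681975 centre ((0.43167999386787415, -0.0815095379948616), 0.018811486661434174)
dash [ 0.43086231 -0.06730772] [ 0.43334969 -0.09691245] angle 94.80267625801964 mid [ 0.432106   -0.08211008] 54
```

View pics/c2.png

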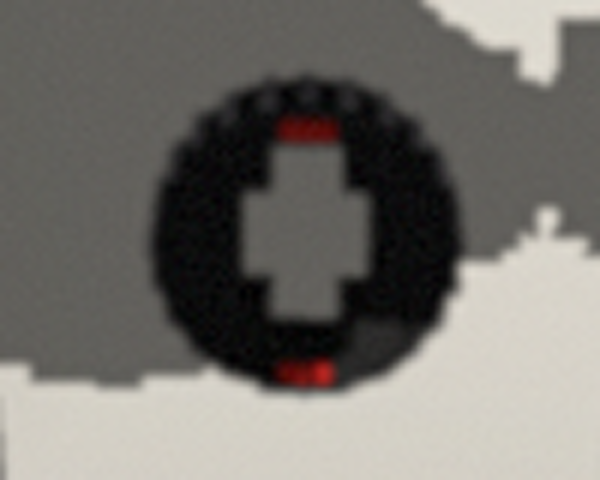

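The slot now points straight up the picture, from dash (308,130) to dash (306,373), so the tool is square to the cap.

Request:
{"method": "servo_tool", "body": {"plan": [[[0.5,0.7,8],[0,0,-0.007],60],[[0,0,18],[0,0,0],60],[[0,0,18],[0,0,0],60],[[0,0,12],[0,0,0],60],[[0,0,6],[0,0,0],60],[[0,0,3.5],[0,0,0],60],[[0,0,0],[0,0,0],60],[[0,0,0],[0,0,0],60],[[0,0,0],[0,0,0],60]]}}

```text
time: 34.45
tool_pos: [0.4322, -0.0822, 0.015]
tool_rot: [0.679, 0.734, 0.0, 0.001]
force: [-0.7, 0.2, -0.9]
gripper_width: 0.0509
grasp_force: 0.0
```

Request:
{"method": "servo_tool", "body": {"plan": [[[0,0,0],[0,0,0],42],[[0,0,0],[0,0,0],30],[[0,0,0],[0,0,0],25],[[0,0,0],[0,0,0],25],[[0,0,0],[0,0,0],25]], "force": 70}}

```text
time: 34.95
tool_pos: [0.4321, -0.0822, 0.0153]
tool_rot: [0.679, 0.734, -0.0, 0.001]
force: [-1.0, 0.4, 6.5]
gripper_width: 0.0323
grasp_force: 69.5
```

Request:
{"method": "servo_tool", "body": {"plan": [[[0,0,-5],[0,0,0],25],[[0,0,-20],[0,0,0],25],[[0,0,-35],[0,0,0],25],[[0,0,-35],[0,0,0],25],[[0,0,-25],[0,0,0.1],25],[[0,0,-8],[0,0,0.1],25],[[0,0,0],[0,0,0.106],25],[[0,0,0],[0,0,0],25],[[0,0,0],[0,0,0],25]]}}

```text
time: 35.85
tool_pos: [0.4313, -0.082, 0.1424]
tool_rot: [0.783, 0.623, -0.0, -0.0]
force: [0.0, 0.6, 0.6]
gripper_width: 0.0323
grasp_force: 69.5
```

```bash
python3 -c "
from h import *
to(.6228-.04*.2275,.029-.04*.974,.145,76.8)"
```

```text
t 35.85 tcp [ 0.4313 -0.082   0.1424] yaw 77.02 tilt [-0.0003 -0.0002] q7 -0.25 w 0.0323 F [0.  0.6 0.6]
  turn 0.004 rad (0.0 rows)  shift [111.8 161.1  -2.6] |196|
```

Request:
{"method": "servo_tool", "body": {"plan": [[[6,9,-3],[0,0,0.004],25],[[15,22,0],[0,0,0],25],[[22,32,0],[0,0,0],25],[[24,34,0],[0,0,0],25],[[22,32,0],[0,0,0],25],[[14,20,0],[0,0,0],25],[[7,9,0],[0,0,0],25],[[2,3,0],[0,0,0],25],[[0,0,0],[0,0,0],25],[[0,0,0],[0,0,0],25]]}}

```text
time: 36.85
tool_pos: [0.6129, -0.0112, 0.1453]
tool_rot: [0.785, 0.62, -0.001, 0.0]
force: [0.5, -0.5, -0.4]
gripper_width: 0.0326
grasp_force: 69.6
```

Request:
{"method": "servo_tool", "body": {"plan": [[[0,0,0],[0,0,0],25],[[0,0,0],[0,0,0],25]]}}

```text
time: 37.05
tool_pos: [0.6136, -0.0109, 0.1457]
tool_rot: [0.785, 0.62, -0.0, 0.0]
force: [0.0, 0.5, 0.1]
gripper_width: 0.0322
grasp_force: 69.6
```

```bash
python3 spr.py c3; python3 - <<'E'
from h import *
D=np.load("c3.npz");W=D["W"];im=D["im"].astype(int);p,M=D["p"],D["M"];V=(W-p)@M
m=(np.hypot(V[...,0],V[...,1])<.025)&(abs(V[...,2])<.015)
r=m&(im[...,0]-im[...,1]>50);q=V[r];a=q[q[:,0]>0];b=q[q[:,0]<0]
print("dash tool",len(a),a.mean(0).round(4),len(b),b.mean(0).round(4),"slot vs tool x rad",np.arctan2(*(a.mean(0)-b.mean(0))[1::-1]))
t=V[m&(V[...,2]<.004)&(abs(V[...,1])<.017)];print("cap x range",np.percentile(t[:,0],[1,99]),"z",np.median(t[:,2]))
cv2.imwrite("pics/c3b.png",cv2.resize(D["im"][60:300,200:440,::-1],None,fx=2.5,fy=2.5,interpolation=cv2.INTER_CUBIC))
to(.6228,.0290,.145,76.7)
E
```

```text
pin ends [0.6253 0.0398 0.091 ] [0.6202 0.0189 0.091 ] mid [0.6228 0.0293 0.091 ] mid tool [ 0.0413 -0.0004  0.0547]
tip 188 [0.6229 0.0295 0.098 ]
spring pts tool: z [-0.0252  0.0007  0.0138] 4178
-0.025 -0.012 264 x [-0.0111  0.001   0.0112] y [-0.0164 -0.0159  0.0165]
-0.012 0 615 x [-0.0153  0.0026  0.0171] y [-0.0162 -0.0066  0.016 ]
0 0.012 3103 x [-0.0162  0.0031  0.0183] y [-0.0158  0.0002  0.016 ]
0.012 0.024 141 x [-0.0133 -0.007   0.0186] y [-0.0145 -0.0009  0.0144]
t 37.1 tcp [ 0.6137 -0.0108  0.1457] yaw 76.62 tilt [ 0.0001 -0.0007] q7 -0.52 w 0.0322 F [ 0.8 -0.4 -0.3]
  turn -0.004 rad (0.0 rows)  shift [  0.9  -0.4 -14.3] |14|
dash tool 58 [0.0151 0.0005 0.0002] 59 [-0.0144  0.0001  0.0003] slot vs tool x rad 0.01391824549594957
cap x range [-0.01619553  0.01788338] z 0.0004902877866220779
t 37.1 tcp [ 0.6137 -0.0108  0.1457] yaw 76.62 tilt [ 0.0001 -0.0007] q7 -0.52 w 0.0322 F [ 0.8 -0.4 -0.3]
  turn -0.001 rad (0.0 rows)  shift [40.8 -0.3  0.7] |41|
```

Request:
{"method": "servo_tool", "body": {"plan": [[[8,-0.2,0],[0,0,0],25],[[13,-0.3,5],[0,0,0],25],[[12,-0.2,8],[0,0,0],25],[[8,0,8],[0,0,0],25],[[0,0,6],[0,0,0],25],[[0,0,1],[0,0,0],25],[[0,0,0],[0,0,0],25],[[0,0,0],[0,0,0],25],[[0,0,0],[0,0,0],25],[[0,0,0],[0,0,0],25]]}}

```text
time: 38.1
tool_pos: [0.6231, 0.0295, 0.1178]
tool_rot: [0.785, 0.62, 0.0, 0.0]
force: [0.4, 0.4, -0.7]
gripper_width: 0.0324
grasp_force: 69.6
```

```bash
python3 -c "
from h import *
camera('side')
to(.6226,.0293,.0853,76.9)"
```

```text
t 38.15 tcp [0.6231 0.0296 0.1178] yaw 76.63 tilt [ 0.0006 -0.0002] q7 -0.61 w 0.0324 F [ 0.1  0.3 -0.5]
  turn -0.005 rad (0.0 rows)  shift [-0.4 -0.4 32.5] |32|
```

Bottom of the cap is about 102 mm up; lower it over the pin.

Request:
{"method": "servo_tool", "body": {"plan": [[[-0.4,-0.4,0],[0,0,-0.005],25],[[0,0,2],[0,0,0],25],[[0,0,2],[0,0,0],25],[[0,0,2],[0,0,0],25],[[0,0,2],[0,0,0],25],[[0,0,2],[0,0,0],25],[[0,0,1.5],[0,0,0],25],[[0,0,1.5],[0,0,0],25],[[0,0,0],[0,0,0],25]]}}

```text
time: 39.05
tool_pos: [0.6223, 0.0295, 0.1042]
tool_rot: [0.783, 0.622, -0.0, -0.0]
force: [0.8, 0.3, -0.3]
gripper_width: 0.0325
grasp_force: 69.6
```

Request:
{"method": "servo_tool", "body": {"plan": [[[0,0,2],[0,0,0],25],[[0,0,2],[0,0,0],25],[[0,0,2],[0,0,0],25],[[0,0,2],[0,0,0],25],[[0,0,0],[0,0,0],25],[[0,0,0],[0,0,0],25]]}}

```text
time: 39.65
tool_pos: [0.6225, 0.0296, 0.0966]
tool_rot: [0.783, 0.622, -0.0, 0.0]
force: [0.5, -0.1, 0.6]
gripper_width: 0.0323
grasp_force: 69.7
```

Request:
{"method": "servo_tool", "body": {"plan": [[[0,0,2],[0,0,0],25],[[0,0,2],[0,0,0],25],[[0,0,2],[0,0,0],25],[[0,0,2],[0,0,0],25],[[0,0,2],[0,0,0],25],[[0,0,1.5],[0,0,0],25],[[0,0,0],[0,0,0],25],[[0,0,0],[0,0,0],25],[[0,0,0],[0,0,0],25]]}}

```text
time: 40.55
tool_pos: [0.6228, 0.0298, 0.0861]
tool_rot: [0.783, 0.622, 0.0, 0.0]
force: [-2.2, -0.2, 9.2]
gripper_width: 0.0328
grasp_force: 70.6
```

Request:
{"method": "servo_tool", "body": {"plan": [[[0,0,1],[0,0,0],25],[[0,0,0],[0,0,-0.07],25],[[0,0,0],[0,0,-0.14],25],[[0,0,0],[0,0,-0.14],25],[[0,0,0],[0,0,-0.14],25],[[0,0,0],[0,0,-0.14],25],[[0,0,0],[0,0,-0.14],25],[[0,0,0],[0,0,-0.14],25],[[0,0,0],[0,0,-0.14],25],[[0,0,0],[0,0,-0.14],25]]}}

```text
time: 41.55
tool_pos: [0.623, 0.0308, 0.0854]
tool_rot: [0.297, 0.955, 0.001, 0.001]
force: [-2.5, -0.4, 8.7]
gripper_width: 0.0324
grasp_force: 70.7
```

Request:
{"method": "servo_tool", "body": {"plan": [[[0,0,0],[0,0,-0.14],25],[[0,0,0],[0,0,-0.14],25],[[0,0,0],[0,0,-0.1],25],[[0,0,0],[0,0,0],25],[[0,0,0],[0,0,0],25],[[0,0,0],[0,0,0],25]]}}

```text
time: 42.15
tool_pos: [0.6229, 0.0308, 0.0853]
tool_rot: [0.114, 0.993, 0.001, 0.001]
force: [-1.8, 1.7, 9.6]
gripper_width: 0.0326
grasp_force: 70.7
```

```bash
python3 -c "
from h import *
to(.6226,.0293,.0853,166.85)"
```

```text
t 42.15 tcp [0.6229 0.0308 0.0853] yaw 166.92 tilt [0.0014 0.0012] q7 0.75 w 0.0326 F [-1.8  1.7  9.6]
  turn 0.001 rad (0.0 rows)  shift [-0.  -1.5  0. ] |2|
```

Request:
{"method": "servo_tool", "body": {"plan": [[[0,0,-1.5],[0,0,0],25],[[0,0,-1.5],[0,0,0],25],[[0,0,0],[0,0,0],25],[[0,0,0],[0,0,0],25],[[0,0,0],[0,0,0],45],[[0,0,0],[0,0,0],60],[[0,0,0],[0,0,0],60],[[0,0,-8],[0,0,0],60],[[0,0,-20],[0,0,0],60],[[0,0,-30],[0,0,0],60]]}}

```text
time: 43.15
tool_pos: [0.6212, 0.0291, 0.1443]
tool_rot: [0.114, 0.993, -0.0, -0.002]
force: [-0.0, -0.6, 0.1]
gripper_width: 0.0512
grasp_force: 0.0
```

Request:
{"method": "servo_tool", "body": {"plan": [[[0,0,-35],[0,0,0],60],[[-20,0,-25],[0,0,0],60],[[-30,0,0],[0,0,0],60],[[-30,0,0],[0,0,0],60],[[0,0,0],[0,0,0],60],[[0,0,0],[0,0,0],60],[[0,0,0],[0,0,0],60],[[0,0,0],[0,0,0],60]]}}

```text
time: 43.95
tool_pos: [0.6995, 0.012, 0.2052]
tool_rot: [0.113, 0.994, -0.0, -0.0]
force: [-0.2, -0.0, 0.6]
gripper_width: 0.051
grasp_force: 0.0
```

```bash
python3 - <<'E'
from h import *
s,p,M,ps=pose()
im,W=cloud("wrist");i=im.astype(int)
m=(np.hypot(W[...,0]-.6226,W[...,1]-.0295)<.024)&(W[...,2]>.078)
q=W[m];t=q[(q[:,2]>.084)&(q[:,2]<.0905)];print(len(t),"cap top z",np.histogram(q[:,2],np.arange(.078,.106,.002)),"rect",cv2.minAreaRect(t[:,:2].astype(np.float32)))
A=np.c_[t[:,:2]-[.6226,.0295],np.ones(len(t))];print("slope",np.linalg.lstsq(A,t[:,2],rcond=None)[0].round(4))
r=m&(i[...,0]-i[...,1]>50)&(i[...,1]<60);k,l,st,ce=cv2.connectedComponentsWithStats(r.astype(np.uint8))
for j in range(1,k):print("red",ce[j].round(1),st[j,4],W[l==j].mean(0).round(4))
f=(np.hypot(W[...,0]-.623,W[...,1]-.03)<.085)&(W[...,2]>.02)
v,u=np.nonzero(f);cv2.imwrite("pics/final.png",cv2.resize(im[max(v.min()-5,0):v.max()+5,max(u.min()-5,0):u.max()+5,::-1],(640,480),interpolation=cv2.INTER_CUBIC));print(u.min(),u.max(),v.min(),v.max())
to(.62,.03,.2)
E
```

```text
1126 cap top z (array([ 11,  16,   9,   4,  62, 937, 207,  87,  55,  43,  69,   3,   0]), array([0.078, 0.08 , 0.082, 0.084, 0.086, 0.088, 0.09 , 0.092, 0.094,
       0.096, 0.098, 0.1  , 0.102, 0.104])) rect ((0.622492253780365, 0.03040556237101555), (0.03634290397167206, 0.035895783454179764), 69.81476593017578)
slope [-0.0043 -0.0032  0.0891]
red [318.8  76.1] 23 [0.608  0.034  0.0898]
red [319.  116.9] 19 [0.6371 0.0275 0.0895]
71 574 55 399
t 44.0 tcp [0.6996 0.0119 0.2053] yaw 166.96 tilt [-0.0001 -0.0004] q7 0.89 w 0.0511 F [-0.3 -0.5 -0.1]
  turn -0.000 rad (0.0 rows)  shift [81.7 -0.3  5.3] |82|
```

View pics/final.png

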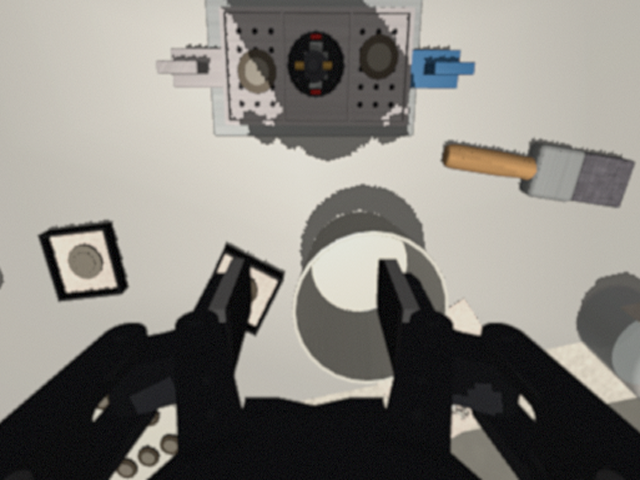

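The final view shows the cap flat at (315,62) under the brass pin, with its red slot dashes a quarter turn from the pin. Both coins are in their bays and the two tabs are at opposite ends.

```bash
python3 -c "
from rig import ticket
print(ticket.finish_job())"
```

```text
the job is handed in; nothing more can be done
None
```

The carrier is assembled and the job is handed in at about 44 s. The separator, loaded tray and spring are on the post, and the cap is locked under the pin a quarter turn round, with its mid-point measured about 81 mm up. The judge returned no result, so I can't confirm a pass.

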